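Sweep the clip rack and load it with rods

ROBOT

A 6-joint arm with a two-finger parallel gripper is mounted at the origin on a cart in front of the work surface, level with it; the furniture and walls round the work are solid. World frame = base frame: x ahead of the robot, y to its left, z up, the work surface at z = 0. Lengths are in m, angles in rad, forces in N, time in s.
With the tool pointing down it reaches from about 0.35 to 0.775 m from the base axis. Payload 7.3 kg.
Tool frame: the origin (TCP) lies midway between the tips of the shut fingers; the grasp point (between the pads) lies manip.tcp_to_grasp behind it (manip.tcp_to_grasp is the distance from the TCP to the grasp point, in m); z points along the fingers, y is the line along which they close (so a half turn about z gives the same grasp; the last joint's range is limited). The gripper opens to 92 mm and grips with 3 to 60 N. Pads are 19 mm wide; open, the fingers measure 130 mm over their backs; the gripper's body (75 mm by 190 mm) begins 47 mm behind the grasp point.
Start: joints at [-0.146, 0.342, 1.524, -0, 1.275, -0.146], TCP at [0.525, 0, 0.227] pointing down, gripper open.
Joint ranges: [-2.53, 2.53], [-0.77, 2.02], [0.04, 2.7], [-1, 4.14], [0.28, 2.66], [-3.11, 3.11]. Speed limits (rad/s): [2.57, 2.57, 3.14, 3.14, 3.14, 3.14].

INTERFACE

Orientations are given as a unit quaternion [w, x, y, z].
In Python, from station import manip gives the robot as it stands.
- The arm moves only by the tool arm_command, never from a script. Its argument "motion" is a list that holds one entry, the list of rows, each a list of 7 numbers: the shift along the tool's x, y, z in mm, then the turn, a rotation vector about the tool's x, y, z in degrees, then the opening, from 0 (shut) to 1 (fully open). In form: [[[dx, dy, dz, ax, ay, az, claw], ...]]. A call has 1 to 20 rows; each row shifts and turns the commanded pose from where the row before left it, along the tool's axes as they then stand; what a row does not reach is not made up. A row lasts 1/12 s, in which the tool goes at most 41.7 mm and 7.16 degrees, less where a joint would pass 70% of its speed; a pose out of reach is approached as far as the arm can. A call with a gripper value outside its range is refused whole. The fingers move at their own pace and stop on an object; the grip force is fixed at half the most. Time passes only in rows, so rows that do not move let the fingers close. It gives the time, the measured TCP pose, the force, the opening and the grip force at its end, in the units of the state.
- manip.state(): the state, without advancing time (a new reading comes with each control period).
- manip.read_camera(name): name is "scene" or "side" or "wrist"; returns a dict with "pixels" (384x512x3 uint8, red, green, blue), "fx", "fy", "cx", "cy" (pixels), "xyz" and "attitude" of the camera in the world. Camera axes: x right, y up, looking along -z (the intrinsics and any distortion apply to the point x, -y, -z); pixel columns grow to the right and rows downward; lengths in m; the calibration is good to about 2 mm. The wrist camera is an equidistant fisheye: a pixel r from the principal point sees the ray r / f radians off the axis. A picture is of the moment at which its call begins. There is no depth.
- manip.close_job(): hands the job in; it is judged then, once.
The state is a dict: "time": time; "joints": joint angles; "qd": joint speeds; "joint_torque": joint torques, N m; "tcp_pos": TCP position; "tcp_rot": TCP orientation; "wrist_force": force on the tool from outside, world axes, zero at the start; "torque": the same for the moment, N m; "finger_gap": finger opening in m; "grip_force": force on a finger pad.
Only numpy, scipy, OpenCV 4.12 (cv2) and the standard library are available. Lean on these libraries where they do the work, as an engineer would, in place of code of your own. Each camera call takes 0.05 s, during which the arm holds its last target. There are 200 camera calls.

TASK

Get the clip rack ready and load it: with the yellow scraper block, sweep every metal offcut off the rack's deck into the catch tray at its end (do not push or pick the offcuts off the deck with the fingers), and only when the deck is clean lay the scraper centrally along the narrow wooden ledge of its rest and let go. Then push every steel rod lying on the mat down past the orange sprung jaws until it sits fully home in a pair of clips of its own, lying straight across the lane and centred between the two rails. Leave the timer and the torch where they are.

Things in the scene. Friction and masses are not known exactly. Their poses are not given: they have to be found in the camera images.
- rack: clip rack fixed to the bench: aluminium deck between two blue rails, four clip stations, grey catch tray at its +y end. Origin at bench level under the middle of the clip field; x runs across the lane (along a loaded rod), y along the lane towards the tray. Stations at y = -84, -28, +28, +84 mm
- deck (a point): middle of the bare deck's top, 40 mm above the bench; axes as the rack's. The deck reaches from y = -125 to +112 mm, where it is open to the tray. Rails 12 mm wide along both sides have inner faces at x = -44 and +44 mm (lane 88 mm wide) and tops 19 mm above the deck
- jaw0f (a joint): orange sprung jaw of station 0, front clip (as all eight jaws): 0 closed, grows to 0.5 rad as it swings to +y about a pin at its foot. The closed nose leaves 11 mm to the prong; a 14 mm rod along rack x, pushed straight down at its middle, opens both jaws of a station (about 10 N in all), drops on the rails, and the jaws spring back over it. Clip tops are 81 to 89 mm above the bench
- seat0 (a point): clip station 0: where a rod's centre is when fully home, 66 mm above the bench (26 above the deck), at rack x = 0, y = -84 mm; axes as the rack's. Two fork clips at x = -55 and +55 mm (outer faces at 65.5): blue fixed prong on the -y side with its face 8 mm from the rod's axis, orange jaw on the +y side
- seat1 (a point): clip station 1: where a rod's centre is when fully home, 66 mm above the bench (26 above the deck), at rack x = 0, y = -28 mm; axes as the rack's. Two fork clips at x = -55 and +55 mm (outer faces at 65.5): blue fixed prong on the -y side with its face 8 mm from the rod's axis, orange jaw on the +y side
- seat2 (a point): clip station 2: where a rod's centre is when fully home, 66 mm above the bench (26 above the deck), at rack x = 0, y = 28 mm; axes as the rack's. Two fork clips at x = -55 and +55 mm (outer faces at 65.5): blue fixed prong on the -y side with its face 8 mm from the rod's axis, orange jaw on the +y side
- seat3 (a point): clip station 3: where a rod's centre is when fully home, 66 mm above the bench (26 above the deck), at rack x = 0, y = 84 mm; axes as the rack's. Two fork clips at x = -55 and +55 mm (outer faces at 65.5): blue fixed prong on the -y side with its face 8 mm from the rod's axis, orange jaw on the +y side
- tray (a point): middle of the catch tray's floor, 4 mm above the bench (rack y = 156 mm); tray 116 mm (x) by 88 mm (y), walls 34 mm high, 4 mm thick; a 45 degree chute inside leads down from the deck's edge
- mat: black rubber mat 180 x 270 x 3 mm (x, y, z) fixed on the bench, on which the rods lie at the start; origin at the middle of its underside
- rod0: bright steel rod 170 mm long lying along its x, origin at its centre; round, 14 mm diameter for the middle 140 mm, with 15 mm long square ends (14 x 14 mm) that keep it from rolling; 0.12 kg (may be absent)
- rod1: bright steel rod 170 mm long lying along its x, origin at its centre; round, 14 mm diameter for the middle 140 mm, with 15 mm long square ends (14 x 14 mm) that keep it from rolling; 0.12 kg (may be absent)
- rod2: bright steel rod 170 mm long lying along its x, origin at its centre; round, 14 mm diameter for the middle 140 mm, with 15 mm long square ends (14 x 14 mm) that keep it from rolling; 0.12 kg (may be absent)
- rod3: bright steel rod 170 mm long lying along its x, origin at its centre; round, 14 mm diameter for the middle 140 mm, with 15 mm long square ends (14 x 14 mm) that keep it from rolling; 0.12 kg (may be absent)
- scraper: yellow scraper block with two black bands, square section 34 x 34 mm, 78 mm long along its y, origin at its centre; 0.12 kg; any of its four long faces may be down. It fits between the rails with 5 mm to spare at each end
- rest: scraper rest fixed on the bench: narrow wooden ledge 18 mm wide (its x) and 74 mm long (its y) on a thin web, ledge top 55 mm above the bench, on a steel foot 70 x 90 mm; origin at the middle of its underside
- rest_top (a point): middle of the ledge's top, 55 mm above the bench; axes as the rest's
- chip0: brass metal offcut, 16 x 12 x 10 mm (x, y, z), origin at the middle of its underside; starts on the rack's deck (may be absent)
- chip1: steel metal offcut, 13 x 13 x 11 mm (x, y, z), origin at the middle of its underside; starts on the rack's deck (may be absent)
- chip2: brass metal offcut, 20 x 12 x 9 mm (x, y, z), origin at the middle of its underside; starts on the rack's deck (may be absent)
- chip3: copper-coloured metal offcut, 15 x 14 x 10 mm (x, y, z), origin at the middle of its underside; starts on the rack's deck (may be absent)
- chip4: steel metal offcut, 18 x 13 x 10 mm (x, y, z), origin at the middle of its underside; starts on the rack's deck (may be absent)
- timer: bystander: white shift timer 60 x 62 x 23 mm, origin under its middle
- torch: bystander: black torch 32 x 106 x 32 mm lying along its y, origin under its middle
There are look-alikes about, which are no part of the job. There is more than one size of the scraper; the job needs the largest.

How it is judged:
On the way, in this order (a step that is already met when the one before it is completed fails the run):
1. every offcut lies in the catch tray (x of chip0 in the frame of rack between -0.056 and 0.056 m and y of chip0 in the frame of rack between 0.112 and 0.2 m and z of each of chip0, chip1, chip2, chip3, chip4 in the frame of rack below 0.034 m and x of chip1 in the frame of rack between -0.056 and 0.056 m and y of chip1 in the frame of rack between 0.112 and 0.2 m and x of chip2 in the frame of rack between -0.056 and 0.056 m and y of chip2 in the frame of rack between 0.112 and 0.2 m and x of chip3 in the frame of rack between -0.056 and 0.056 m and y of chip3 in the frame of rack between 0.112 and 0.2 m and x of chip4 in the frame of rack between -0.056 and 0.056 m and y of chip4 in the frame of rack between 0.112 and 0.2 m), for 0.2 s.
2. the scraper lies on the ledge of its rest, let go (x of scraper in the frame of rest_top between -0.01 and 0.01 m and y of scraper in the frame of rest_top between -0.02 and 0.02 m and z of scraper in the frame of rest_top between 0.013 and 0.021 m and angle between the y axis of scraper and the y axis of rest, either way round below 0.2 rad and contact force between the fingers and scraper below 0.1 N), for 0.4 s.
3. every rod sits fully down in its clips, let go (angle between the x axis of each of rod0, rod1, rod2, rod3 and the x axis of rack, either way round below 0.06 rad and z of rod0 in the frame of rack between 0.063 and 0.069 m and (distance between rod0 and seat0 below 0.008 m or distance between rod0 and seat1 below 0.008 m or distance between rod0 and seat2 below 0.008 m or distance between rod0 and seat3 below 0.008 m) and z of rod1 in the frame of rack between 0.063 and 0.069 m and (distance between rod1 and seat0 below 0.008 m or distance between rod1 and seat1 below 0.008 m or distance between rod1 and seat2 below 0.008 m or distance between rod1 and seat3 below 0.008 m) and z of rod2 in the frame of rack between 0.063 and 0.069 m and (distance between rod2 and seat0 below 0.008 m or distance between rod2 and seat1 below 0.008 m or distance between rod2 and seat2 below 0.008 m or distance between rod2 and seat3 below 0.008 m) and z of rod3 in the frame of rack between 0.063 and 0.069 m and (distance between rod3 and seat0 below 0.008 m or distance between rod3 and seat1 below 0.008 m or distance between rod3 and seat2 below 0.008 m or distance between rod3 and seat3 below 0.008 m) and contact force between the fingers and rod0 below 0.1 N and contact force between the fingers and rod1 below 0.1 N and contact force between the fingers and rod2 below 0.1 N and contact force between the fingers and rod3 below 0.1 N), for 0.2 s.
At the end, for the whole second after the job is handed in: every offcut lies in the catch tray, below its rim; the scraper rests on the ledge (within 20 mm of its middle lengthwise, 10 mm sideways, along it within 0.2 rad); every rod sits in a clip station (within 3 mm in height and 8 mm in all of its seat point, 0.06 rad of square); all let go and at rest (all of step 1 and all of step 2 and all of step 3 and linear speed of each of rod0, rod1, rod2, rod3, chip0, chip1, chip2, chip3, chip4, scraper below 0.02 m/s); the robot touches nothing.
It fails at once if an offcut on the deck is pushed or gripped with the fingers ((contact force between the fingers and chip0 above 2 N and (horizontal distance between chip0 and deck below 0.115 m and z of chip0 in the frame of rack between 0.036 and 0.06 m)) or (contact force between the fingers and chip1 above 2 N and (horizontal distance between chip1 and deck below 0.115 m and z of chip1 in the frame of rack between 0.036 and 0.06 m)) or (contact force between the fingers and chip2 above 2 N and (horizontal distance between chip2 and deck below 0.115 m and z of chip2 in the frame of rack between 0.036 and 0.06 m)) or (contact force between the fingers and chip3 above 2 N and (horizontal distance between chip3 and deck below 0.115 m and z of chip3 in the frame of rack between 0.036 and 0.06 m)) or (contact force between the fingers and chip4 above 2 N and (horizontal distance between chip4 and deck below 0.115 m and z of chip4 in the frame of rack between 0.036 and 0.06 m))).
It fails at once if a rod is clipped in while an offcut is still on the deck (((distance between rod0 and seat0 below 0.008 m or distance between rod0 and seat1 below 0.008 m or distance between rod0 and seat2 below 0.008 m or distance between rod0 and seat3 below 0.008 m) or (distance between rod1 and seat0 below 0.008 m or distance between rod1 and seat1 below 0.008 m or distance between rod1 and seat2 below 0.008 m or distance between rod1 and seat3 below 0.008 m) or (distance between rod2 and seat0 below 0.008 m or distance between rod2 and seat1 below 0.008 m or distance between rod2 and seat2 below 0.008 m or distance between rod2 and seat3 below 0.008 m) or (distance between rod3 and seat0 below 0.008 m or distance between rod3 and seat1 below 0.008 m or distance between rod3 and seat2 below 0.008 m or distance between rod3 and seat3 below 0.008 m)) and ((horizontal distance between chip0 and deck below 0.115 m and z of chip0 in the frame of rack between 0.036 and 0.06 m) or (horizontal distance between chip1 and deck below 0.115 m and z of chip1 in the frame of rack between 0.036 and 0.06 m) or (horizontal distance between chip2 and deck below 0.115 m and z of chip2 in the frame of rack between 0.036 and 0.06 m) or (horizontal distance between chip3 and deck below 0.115 m and z of chip3 in the frame of rack between 0.036 and 0.06 m) or (horizontal distance between chip4 and deck below 0.115 m and z of chip4 in the frame of rack between 0.036 and 0.06 m))).
It fails at once if the timer or the torch is moved by more than 30 mm (distance of any of timer, torch from where it was at the start of the episode above 0.03 m).
Of rod0, rod1, rod2, rod3 only 3 to 4 are there at a start; the rules pass over those that are not, and their reading is None.
Of chip0, chip1, chip2, chip3, chip4 only 3 to 5 are there at a start; the rules pass over those that are not, and their reading is None.
At some moment in a run one of rod0, rod1, rod2, rod3 may be knocked a few centimetres aside while the robot is not near it.
Once in a run the grip may slacken for a moment while it holds something.
It also fails if it takes over 210 s, if anything falls off the work surface, if the arm or the gripper's body presses on something with over 40 N, if the wrist force passes 120 N, or if a joint passes its speed limit or range.

## Working session

There is one attempt and no reset: what is moved stays moved. The work goes in short steps, Python scripts to look and compute and a tool call to move; the robot and the scene stay as the last step left them, time stands still between calls to the robot, and variables do not carry over. Pictures are saved under pics/ and viewed, at most 14 in all, crops included, and the job is handed in when it is done.

Besides the shell and the picture viewer there is one more tool, called after "Request:" as a command line: name --argument value ..., lists and objects as JSON in quotes. arm_command: Moves the arm, as the interface text tells. Its arguments: {"type":"object","properties":{"motion":{"type":"array"}},"required":["motion"]}

```bash
ls; mkdir -p pics; python3 - <<'E'
from station import manip
import cv2
print(manip.state()); print(manip.tcp_to_grasp)
for n in("scene","side","wrist"):
    d=manip.read_camera(n); print(n,{k:v for k,v in d.items() if k!="pixels"})
    cv2.imwrite(f"pics/{n}0.png",d["pixels"][:,:,::-1])
E
```

```text
pics
{'time': 0.0, 'joints': array([-1.45999346e-01,  3.42746856e-01,  1.52499029e+00, -2.85028403e-05,
        1.27540722e+00, -1.45996189e-01]), 'qd': array([-0.00026241, -0.00063148, -0.00027501, -0.00081339, -0.00184137,
        0.00178791]), 'joint_torque': array([ 7.61924657e-04, -4.31245601e+01, -2.44219762e+01,  7.17750052e-02,
        5.59406646e-02, -1.04314388e-04]), 'tcp_pos': array([5.24601073e-01, 7.24957789e-05, 2.26041770e-01]), 'tcp_rot': array([-6.14455044e-04,  7.07104743e-01,  7.07108393e-01, -4.73902887e-04]), 'wrist_force': array([ 0.29988285,  0.03005993, -0.39406917]), 'torque': array([-0.02475484, -0.03620977, -0.05368233]), 'grip_force': 0.0, 'finger_gap': 0.09166315891157444}
0.0188
scene {'fx': 486.6296466592461, 'fy': 486.6296466592461, 'cx': 260.5475333489229, 'cy': 191.8784475562925, 'xyz': array([ 0.04522242, -0.8671738 ,  1.02652653]), 'attitude': array([ 0.88355833,  0.39424197, -0.09428031, -0.23454036])}
side {'fx': 415.67776474348153, 'fy': 415.67776474348153, 'cx': 257.03343822030945, 'cy': 192.1834383827256, 'xyz': array([-0.01207769,  0.89192018,  0.70629583]), 'attitude': array([-0.24570231, -0.1346004 ,  0.46715777,  0.83861596])}
wrist {'fx': 297.3186396354542, 'fy': 297.3186396354542, 'cx': 254.78019380325983, 'cy': 190.1410219536039, 'xyz': array([0.5246943 , 0.06795296, 0.38431321]), 'attitude': array([ 9.91712222e-01, -1.28477575e-01,  4.51444823e-04,  4.20664637e-04])}
```

```bash
cat > h.py <<'E'
import numpy as np, cv2
from scipy.spatial.transform import Rotation as R
from station import manip
def cam(n):
    d=manip.read_camera(n); d['R']=R.from_quat(np.roll(d['attitude'],-1)).as_matrix(); d['n']=n; return d
def ray(d,u,v):
    x=(u-d['cx'])/d['fx']; y=(v-d['cy'])/d['fy']
    if d['n']=='wrist':
        r=np.hypot(x,y); s=np.sin(r)/max(r,1e-9); c=np.array([x*s,-y*s,-np.cos(r)])
    else: c=np.array([x,-y,-1])
    return d['R']@c
def at(d,u,v,z):
    r=ray(d,u,v); p=d['xyz']; return p+r*(z-p[2])/r[2]
def proj(d,P):
    c=(np.atleast_2d(P)-d['xyz'])@d['R']; x,y,z=c[:,0],-c[:,1],-c[:,2]
    if d['n']=='wrist':
        rr=np.hypot(x,y); th=np.arctan2(rr,z)/np.maximum(rr,1e-9); a,b=x*th,y*th
    else: a,b=x/z,y/z
    return np.c_[d['cx']+a*d['fx'],d['cy']+b*d['fy']]
def save(d,f,crop=None,k=1):
    im=d['pixels'][:,:,::-1]
    if crop: u0,v0,u1,v1=crop; im=im[v0:v1,u0:u1]
    cv2.imwrite('pics/'+f,cv2.resize(im,None,fx=k,fy=k,interpolation=cv2.INTER_CUBIC))
E
python3 -c "
import cv2
for n in ('scene','wrist'):
    cv2.imwrite('pics/%s1.png'%n,cv2.resize(cv2.imread('pics/%s0.png'%n),None,fx=1.56,fy=1.56,interpolation=cv2.INTER_CUBIC))"
```

```text
(no output)
```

View pics/scene1.png

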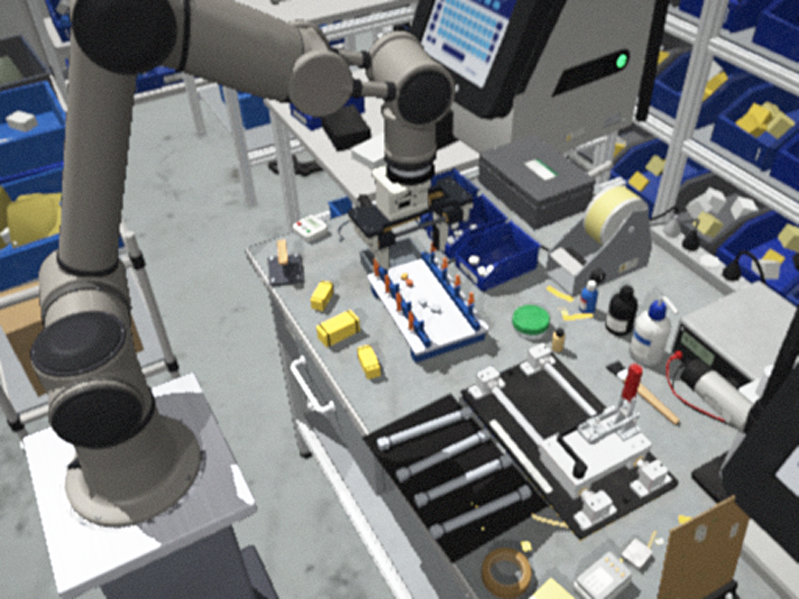

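View pics/wrist1.png

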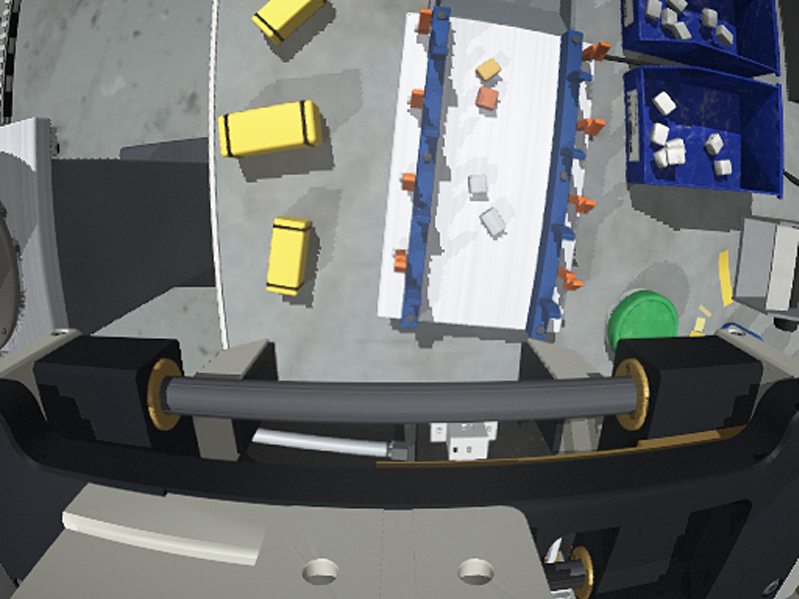

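View pics/side0.png

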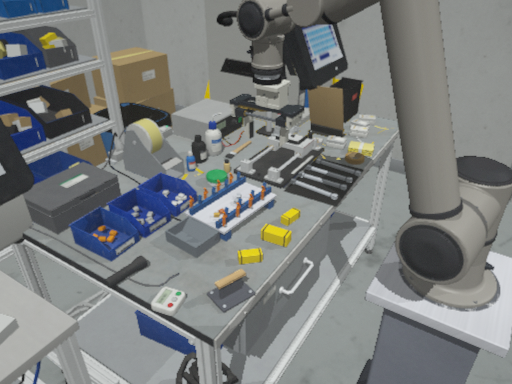

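```bash
python3 - <<'E'
import cv2
im=cv2.imread('pics/wrist0.png')
cv2.imwrite('pics/w2.png',cv2.resize(im[0:220,130:400],None,fx=2.7,fy=2.7,interpolation=cv2.INTER_CUBIC))
E
```

```text
(no output)
```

View pics/w2.png

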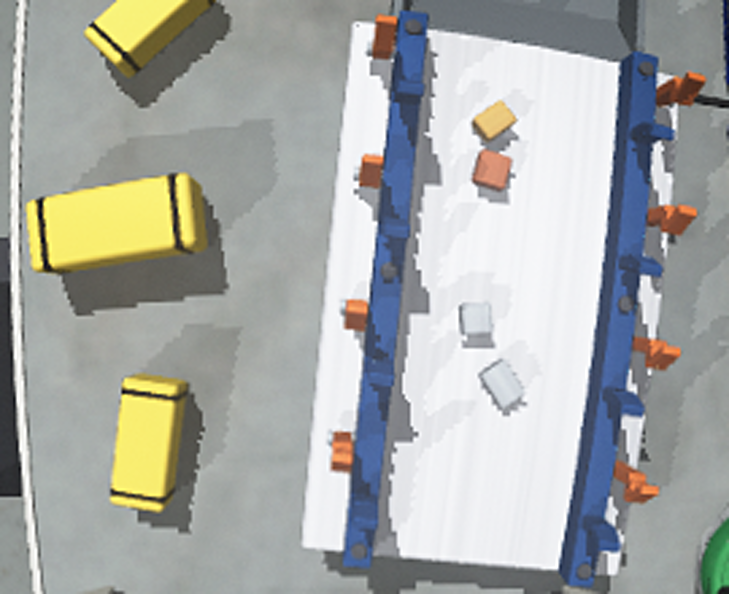

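```bash
cat >> h.py <<'E'
W0=dict(n='wrist',fx=297.3186396354542,fy=297.3186396354542,cx=254.78019380325983,cy=190.1410219536039,xyz=np.array([0.5246943,0.06795296,0.38431321]),R=R.from_quat([-1.28477575e-01,4.51444823e-04,4.20664637e-04,9.91712222e-01]).as_matrix())
E
python3 - <<'E'
from h import *
def p(u,v,z): return at(W0,130+(u+.5)/2.7-.5,(v+.5)/2.7-.5,z)
s=[p(u,v,.059) for u,v in [(413,27),(645,68),(388,270),(625,304),(358,550),(584,572)]]
for a in s: print('screw',a.round(4))
for a in (0,2,4): print('mid',((s[a]+s[a+1])/2).round(4),np.linalg.norm(s[a]-s[a+1]).round(4),np.degrees(np.arctan2(*(s[a+1]-s[a])[1::-1])).round(2))
print('len',np.linalg.norm(s[0]-s[4]),np.degrees(np.arctan2(*(s[0]-s[4])[1::-1])),np.degrees(np.arctan2(*(s[1]-s[5])[1::-1])))
for n,l in dict(big=[(28,203),(35,270),(192,174),(203,250)]).items():
    for u,v in l: print(n,p(u,v,.034).round(4))
for u,v in [(495,120),(492,170),(476,318),(501,384)]: print('chip',p(u,v,.05).round(4))
E
```

```text
screw [0.5549 0.1871 0.059 ]
screw [0.6543 0.1776 0.059 ]
screw [0.5445 0.0833 0.059 ]
screw [0.6444 0.0732 0.059 ]
screw [ 0.533  -0.0335  0.059 ]
screw [ 0.6333 -0.0441  0.059 ]
mid [0.6046 0.1824 0.059 ] 0.0999 -5.4
mid [0.5944 0.0782 0.059 ] 0.1004 -5.75
mid [ 0.5832 -0.0388  0.059 ] 0.1008 -6.04
len 0.22160096703064652 84.3457147462665 84.58488000255491
big [0.3845 0.1207 0.034 ]
big [0.3877 0.0895 0.034 ]
big [0.461  0.1283 0.034 ]
big [0.4659 0.0941 0.034 ]
chip [0.5898 0.1496 0.05  ]
chip [0.5883 0.1275 0.05  ]
chip [0.5819 0.0644 0.05  ]
chip [0.5933 0.0368 0.05  ]
```

Candidates for the scraper in the enlarged wrist picture are the yellow blocks at (150,35), (117,222) and (150,443). The middle one measures 78 x 34 mm, so it's the largest and the one to use. The rack origin comes out at about (0.5945, 0.0782) with a yaw of -5.6°. The rail screws are 100 mm apart, as they should be. There are four offcuts on the deck: brass (495,120), copper (492,170), and steel at (476,318) and (501,384).

Request:
arm_command --motion '[[[21.6,-20,0,0,0,0,1],[21.6,-20,0,0,0,0,1],[21.6,-20,0,0,0,0,1],[21.6,-20,0,0,0,0,1],[21.6,-20,0,0,0,0,1],[0,0,0,0,0,7.125,1],[0,0,0,0,0,7.125,1],[0,0,0,0,0,7.125,1],[0,0,0,0,0,7.125,1],[0,0,0,0,0,7.125,1],[0,0,0,0,0,7.125,1],[0,0,0,0,0,7.125,1],[0,0,0,0,0,7.125,1],[0,0,0,0,0,7.125,1],[0,0,0,0,0,7.125,1],[0,0,0,0,0,7.125,1],[0,0,0,0,0,7.125,1],[0,0,0,0,0,0,1],[0,0,0,0,0,0,1]]]'

```text
time: 1.73
tcp_pos: [0.4249, 0.108, 0.2266]
tcp_rot: [0.0, 0.999, 0.041, -0.0]
wrist_force: [-0.2, 0.2, 0.1]
finger_gap: 0.0918
grip_force: 0.0
```

```bash
cat >> h.py <<'E'
def where():
    s=manip.state(); M=R.from_quat(np.roll(s['tcp_rot'],-1)).as_matrix()
    print('t',round(s['time'],2),'tcp',s['tcp_pos'].round(4),'phi',np.degrees(np.arctan2(M[1,0],M[0,0])).round(2),'tilt',M[:2,2].round(4),'F',s['wrist_force'].round(1),'gap',round(s['finger_gap'],4),'grip',round(s['grip_force'],1),'q6',s['joints'][5].round(2))
    return s,M
def go(x,y,z,phi):
    s,M=where(); d=(np.array([x,y,z])-s['tcp_pos'])@M*1e3
    ph=np.degrees(np.arctan2(M[1,0],M[0,0])); print('move tool mm',d.round(1),'turn az',round((ph-phi+180)%360-180,2))
rk=np.array([.5945,.0782]); rphi=np.radians(-5.6)
def rack(x,y): c,s=np.cos(rphi),np.sin(rphi); return rk+[c*x-s*y,s*x+c*y]
E
python3 - <<'E'
from h import *
where()
d=cam('wrist'); save(d,'w3.png',None,1.5)
np.save('w3.npy',d,allow_pickle=True)
E
```

```text
t 1.73 tcp [0.4249 0.108  0.2266] phi 4.71 tilt [-0.0003 -0.    ] F [-0.2  0.2  0.1] gap 0.0918 grip 0.0 q6 1.56
```

View pics/w3.png

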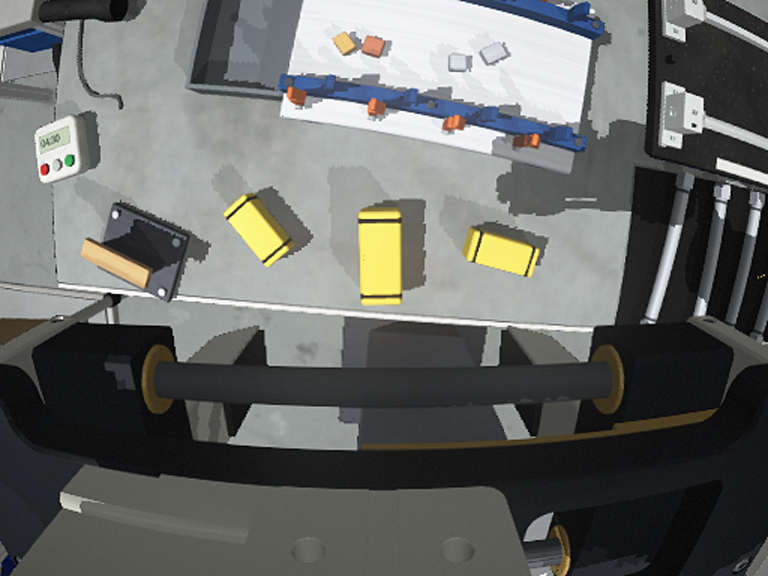

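```bash
python3 - <<'E'
import cv2
im=cv2.imread('pics/w3.png')
import numpy as np
d=np.load('w3.npy',allow_pickle=True).item()
cv2.imwrite('pics/w4.png',cv2.resize(d['pixels'][125:210,40:280,::-1],None,fx=3.3,fy=3.3,interpolation=cv2.INTER_CUBIC))
E
```

```text
(no output)
```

View pics/w4.png

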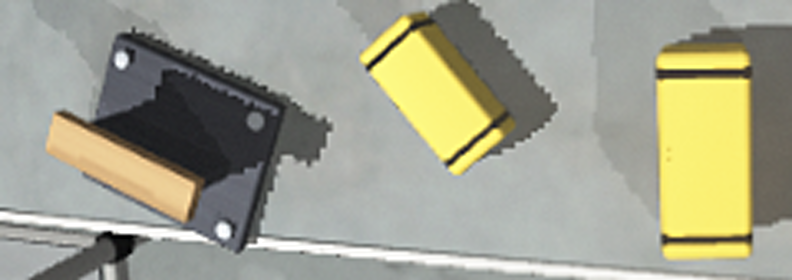

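```bash
python3 - <<'E'
from h import *
d=np.load('w3.npy',allow_pickle=True).item()
def p(u,v,z): return at(d,40+(u+.5)/3.3-.5,125+(v+.5)/3.3-.5,z)
def show(n,c,z):
    P=np.array([p(u,v,z) for u,v in c]); print(n,P[:,:2].round(4).tolist(),'mean',P.mean(0).round(4))
    for i in range(len(P)):
        e=P[(i+1)%len(P)]-P[i]; print('   edge',np.linalg.norm(e).round(4),np.degrees(np.arctan2(e[1],e[0])).round(1))
show('ledge',[(60,112),(202,181),(187,222),(47,150)],.055)
show('footscrews',[(122,60),(255,121),(223,230)],.008)
show('foot',[(128,33),(287,103),(238,250)],.008)
show('scr',[(657,58),(751,58),(751,255),(663,257)],.034)
show('scrbands',[(657,72),(751,72),(751,239),(661,239)],.034)
E
```

```text
ledge [[0.4274, 0.3676], [0.4039, 0.2989], [0.387, 0.3068], [0.4114, 0.3758]] mean [0.4074 0.3373 0.055 ]
   edge 0.0726 -108.9
   edge 0.0186 154.9
   edge 0.0732 70.5
   edge 0.018 -27.3
footscrews [[0.4427, 0.3666], [0.419, 0.2981], [0.3699, 0.3158]] mean [0.4105 0.3269 0.008 ]
   edge 0.0725 -109.1
   edge 0.0521 160.2
   edge 0.0888 34.9
foot [[0.4546, 0.3632], [0.4274, 0.2829], [0.3614, 0.3087]] mean [0.4145 0.3182 0.008 ]
   edge 0.0848 -108.7
   edge 0.0708 158.6
   edge 0.1079 30.3
scr [[0.4574, 0.1293], [0.4602, 0.0958], [0.3869, 0.089], [0.3834, 0.1218]] mean [0.422 0.109 0.034]
   edge 0.0336 -85.3
   edge 0.0736 -174.7
   edge 0.0329 96.1
   edge 0.0744 5.8
scrbands [[0.4524, 0.1289], [0.4551, 0.0953], [0.3931, 0.0896], [0.3903, 0.123]] mean [0.4227 0.1092 0.034 ]
   edge 0.0337 -85.3
   edge 0.0623 -174.7
   edge 0.0335 94.8
   edge 0.0623 5.5
```

Request:
arm_command --motion '[[[-1.4,-0.6,0,0,0,0,0.65],[0,0,26,0,0,0,0.65],[0,0,26,0,0,0,0.65],[0,0,26,0,0,0,0.65],[0,0,26,0,0,0,0.65],[0,0,26,0,0,0,0.65],[0,0,26,0,0,0,0.65],[0,0,26,0,0,0,0.65],[0,0,14,0,0,0,0.65],[0,0,14,0,0,0,0.65],[0,0,0,0,0,0,0],[0,0,0,0,0,0,0],[0,0,0,0,0,0,0],[0,0,0,0,0,0,0],[0,0,0,0,0,0,0],[0,0,0,0,0,0,0]]]'

```text
time: 3.12
tcp_pos: [0.4243, 0.1086, 0.0177]
tcp_rot: [-0.0, 0.999, 0.039, 0.001]
wrist_force: [-1.1, 1.2, 6.1]
finger_gap: 0.0336
grip_force: 30.0
```

```bash
python3 - <<'E'
from h import *
print(rack(0,-100),rack(0,0))
go(*rack(0,-.1),.15,-5.6)
E
```

```text
[ -9.16378998 -99.44454   ] [0.5945 0.0782]
t 3.12 tcp [0.4243 0.1086 0.0177] phi 4.51 tilt [0.0023 0.0002] F [-1.1  1.2  6.1] gap 0.0336 grip 30.0 q6 1.57
move tool mm [ 150.   142.1 -132. ] turn az 10.11
```

Request:
arm_command --motion '[[[0,0,-22,0,0,0,0],[0,0,-22,0,0,0,0],[0,0,-22,0,0,0,0],[0,0,-22,0,0,0,0],[0,0,-22,0,0,0,0],[0,0,-22,0,0,0,0],[18.75,17.76,0,0,0,0,0],[18.75,17.76,0,0,0,0,0],[18.75,17.76,0,0,0,0,0],[18.75,17.76,0,0,0,0,0],[18.75,17.76,0,0,0,0,0],[18.75,17.76,0,0,0,0,0],[18.75,17.76,0,0,0,0,0],[18.75,17.76,0,0,0,0,0],[0,0,0,0,0,5.05,0],[0,0,0,0,0,5.05,0],[0,0,0,0,0,0,0],[0,0,0,0,0,0,0]]]'

```text
time: 4.62
tcp_pos: [0.584, -0.0213, 0.1487]
tcp_rot: [-0.0, 0.999, -0.048, -0.0]
wrist_force: [-0.3, -0.0, -0.8]
finger_gap: 0.0338
grip_force: 30.0
```

```bash
python3 - <<'E'
from h import *
go(*rack(0,-.1),.0585,-5.6)
for n in('scene','side'):
    d=cam(n); c=proj(d,[*rack(0,0),.06])[0].astype(int); print(n,c); np.save(n+'5.npy',d,allow_pickle=True)
    save(d,n+'5.png',(c[0]-75,c[1]-60,c[0]+75,c[1]+60),4)
a,b=cv2.imread('pics/scene5.png'),cv2.imread('pics/side5.png')
cv2.imwrite('pics/b5.png',cv2.resize(np.hstack([a,b]),(800,320)))
E
```

```text
t 4.62 tcp [ 0.584  -0.0213  0.1487] phi -5.45 tilt [-0.0004  0.0001] F [-0.3 -0.  -0.8] gap 0.0338 grip 30.0 q6 1.5
move tool mm [ 0.8 -0.1 90.2] turn az 0.15
scene [272 185]
side [230 197]
```

View pics/b5.png

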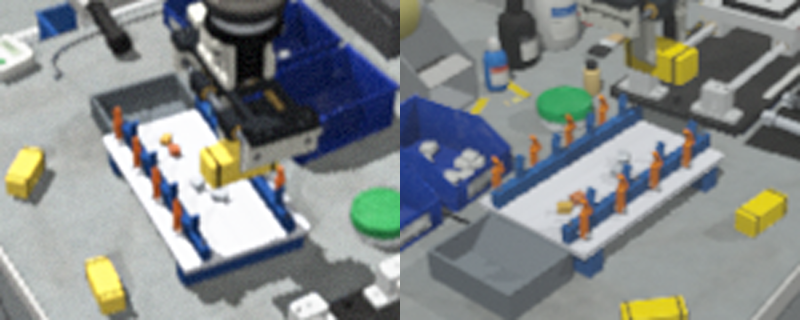

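Request:
arm_command --motion '[[[0.8,0,20,0,0,0.15,0],[0,0,20,0,0,0,0],[0,0,20,0,0,0,0],[0,0,14,0,0,0,0],[0,0,10,0,0,0,0],[0,0,4,0,0,0,0],[0,0,1,0,0,0,0],[0,0,0,0,0,0,0],[0,0,0,0,0,0,0]]]'

```text
time: 5.47
tcp_pos: [0.5857, -0.0215, 0.0607]
tcp_rot: [0.0, 0.999, -0.05, 0.001]
wrist_force: [0.2, -1.2, 0.1]
finger_gap: 0.0335
grip_force: 30.0
```

```bash
python3 - <<'E'
from h import *
go(*rack(0,-.1),.0585,-5.6)
d=cam('wrist'); save(d,'w6.png',None,1.5)
E
```

```text
t 5.47 tcp [ 0.5857 -0.0215  0.0607] phi -5.73 tilt [ 0.0018 -0.0003] F [ 0.2 -1.2  0.1] gap 0.0335 grip 30.0 q6 1.5
move tool mm [-1.  -0.1  2.2] turn az -0.13
```

View pics/w6.png

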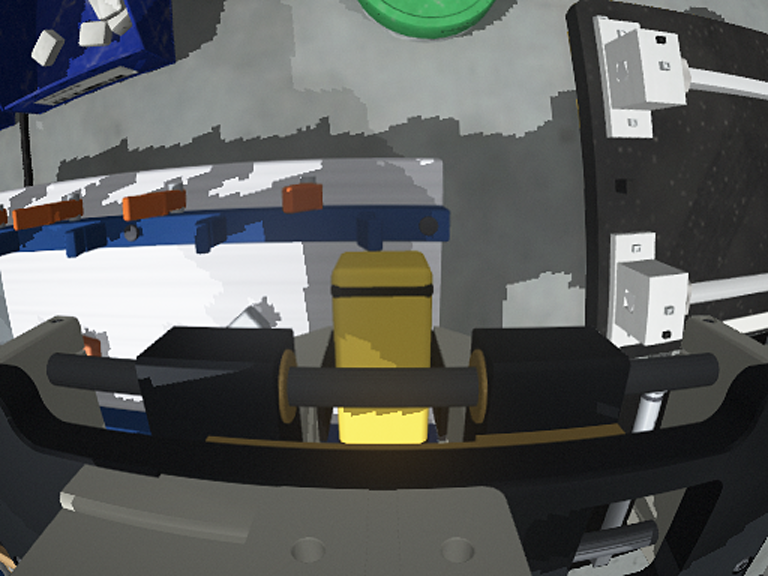

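Request:
arm_command --motion '[[[-1,0,1.5,0,0,0,0],[0,0,0.5,0,0,0,0],[0,-8,0,0,0,0,0],[0,-8,0,0,0,0,0],[0,-8,0,0,0,0,0],[0,-8,0,0,0,0,0],[0,-8,0,0,0,0,0],[0,0,0,0,0,0,0]]]'

```text
time: 6.18
tcp_pos: [0.5882, 0.0205, 0.0578]
tcp_rot: [-0.0, 0.999, -0.049, 0.0]
wrist_force: [0.1, -0.3, -1.0]
finger_gap: 0.034
grip_force: 30.0
```

```bash
python3 - <<'E'
from h import *
go(*rack(0,.104),.0587,-5.6)
E
```

```text
t 6.18 tcp [0.5882 0.0205 0.0578] phi -5.65 tilt [0.0003 0.0005] F [ 0.1 -0.3 -1. ] gap 0.034 grip 30.0 q6 1.57
move tool mm [   0.5 -162.1   -0.8] turn az -0.05
```

Request:
arm_command --motion '[[[0,-10,-0.6,0,0,0,0],[0,-10,0,0,0,0,0],[0,-10,0,0,0,0,0],[0,-10,0,0,0,0,0],[0,-10,0,0,0,0,0],[0,-10,0,0,0,0,0],[0,-10,0,0,0,0,0],[0,-10,0,0,0,0,0],[0,-10,0,0,0,0,0],[0,-10,0,0,0,0,0],[0,-8,0,0,0,0,0],[0,-8,0,0,0,0,0],[0,0,0,0,0,0,0]]]'

```text
time: 7.27
tcp_pos: [0.5998, 0.1355, 0.0583]
tcp_rot: [-0.0, 0.999, -0.05, 0.0]
wrist_force: [-0.1, -0.8, -0.9]
finger_gap: 0.0337
grip_force: 30.0
```

```bash
python3 - <<'E'
from h import *
go(*rack(0,.104),.0587,-5.6)
E
```

```text
t 7.27 tcp [0.5998 0.1355 0.0583] phi -5.68 tilt [0.0003 0.0005] F [-0.1 -0.8 -0.9] gap 0.0337 grip 30.0 q6 1.77
move tool mm [  0.3 -46.4  -0.4] turn az -0.08
```

Request:
arm_command --motion '[[[0,-6,0,0,0,0,0],[0,-6,0,0,0,0,0],[0,-6,0,0,0,0,0],[0,-6,0,0,0,0,0],[0,-6,0,0,0,0,0],[0,-6,0,0,0,0,0],[0,-6,0,0,0,0,0],[0,-6,0,0,0,0,0],[0,-4,0,0,0,0,0],[0,0,0,0,0,0,0],[0,0,0,0,0,0,0]]]'

```text
time: 8.18
tcp_pos: [0.6048, 0.1858, 0.0582]
tcp_rot: [0.0, 0.999, -0.05, -0.0]
wrist_force: [0.2, 0.1, -0.8]
finger_gap: 0.0337
grip_force: 30.0
```

```bash
python3 - <<'E'
from h import *
go(*rack(0,.104),.0587,-5.6)
d=cam('side'); c=proj(d,[*rack(0,.1),.04])[0].astype(int); save(d,'side7.png',(c[0]-75,c[1]-55,c[0]+75,c[1]+55),5)
E
```

```text
t 8.18 tcp [0.6048 0.1858 0.0582] phi -5.72 tilt [-0.0001 -0.0002] F [ 0.2  0.1 -0.8] gap 0.0337 grip 30.0 q6 1.85
move tool mm [ 0.2  4.1 -0.5] turn az -0.12
```

View pics/side7.png

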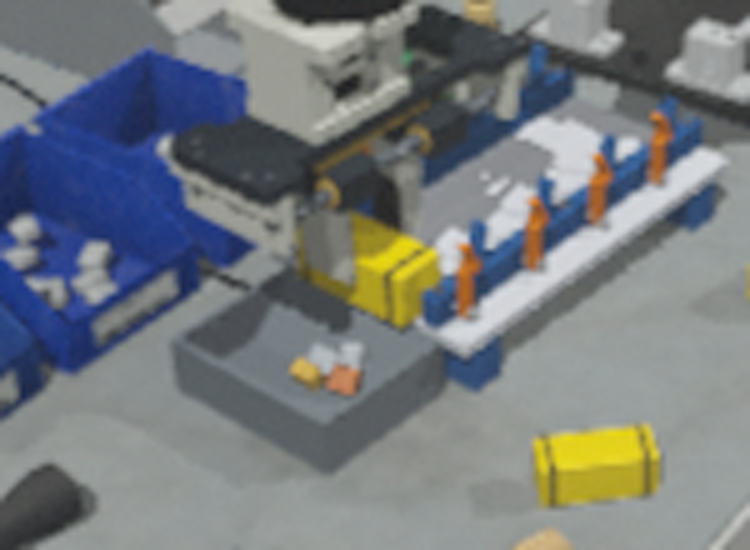

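Request:
arm_command --motion '[[[0,0,-25,0,0,0,0],[0,0,-25,0,0,0,0],[0,0,-25,0,0,0,0],[0,0,-25,0,0,0,0],[0,0,0,0,0,-6.95,0],[0,0,0,0,0,-6.95,0],[0,0,0,0,0,-6.95,0],[0,0,0,0,0,-6.95,0],[0,0,0,0,0,-6.95,0],[0,0,0,0,0,-6.95,0],[0,0,0,0,0,-6.95,0],[0,0,0,0,0,-6.95,0],[0,0,0,0,0,-6.95,0],[0,0,0,0,0,-6.95,0],[0,0,0,0,0,-6.95,0],[0,0,0,0,0,0,0]]]'

```text
time: 9.57
tcp_pos: [0.6048, 0.1852, 0.1583]
tcp_rot: [0.0, 0.815, 0.58, -0.0]
wrist_force: [0.8, -0.4, -1.7]
finger_gap: 0.034
grip_force: 30.0
```

```bash
python3 - <<'E'
from h import *
go(.4072,.3375,.16,70.8)
E
```

```text
t 9.57 tcp [0.6048 0.1852 0.1583] phi 70.92 tilt [-0.0001 -0.0001] F [ 0.8 -0.4 -1.7] gap 0.034 grip 30.0 q6 0.51
move tool mm [  79.3 -236.6   -1.7] turn az 0.12
```

Request:
arm_command --motion '[[[6.6,-19.7,0,0,0,0,0],[6.6,-19.7,0,0,0,0,0],[6.6,-19.7,0,0,0,0,0],[6.6,-19.7,0,0,0,0,0],[6.6,-19.7,0,0,0,0,0],[6.6,-19.7,0,0,0,0,0],[6.6,-19.7,0,0,0,0,0],[6.6,-19.7,0,0,0,0,0],[6.6,-19.7,0,0,0,0,0],[6.6,-19.7,0,0,0,0,0],[6.6,-19.7,0,0,0,0,0],[6.6,-19.7,0,0,0,0,0],[0,0,25,0,0,0,0],[0,0,25,0,0,0,0],[0,0,20,0,0,0,0],[0,0,0,0,0,0,0],[0,0,0,0,0,0,0]]]'

```text
time: 10.98
tcp_pos: [0.4077, 0.3381, 0.088]
tcp_rot: [-0.0, 0.816, 0.577, -0.001]
wrist_force: [0.2, 0.4, -1.6]
finger_gap: 0.0333
grip_force: 30.0
```

```bash
python3 - <<'E'
from h import *
go(.4072,.3375,.074,70.8)
a=[]
for n,w in(('side',60),('scene',60)):
    d=cam(n); c=proj(d,[.407,.337,.07])[0].astype(int); u,v=max(c[0]-w,0),max(c[1]-w,0); a.append(cv2.resize(d['pixels'][v:v+2*w,u:u+2*w,::-1],(400,400),interpolation=cv2.INTER_CUBIC))
cv2.imwrite('pics/b8.png',np.hstack(a))
E
```

```text
t 10.98 tcp [0.4077 0.3381 0.088 ] phi 70.54 tilt [-0.0016 -0.0011] F [ 0.2  0.4 -1.6] gap 0.0333 grip 30.0 q6 0.89
move tool mm [-0.7 -0.2 14. ] turn az -0.26
```

View pics/b8.png

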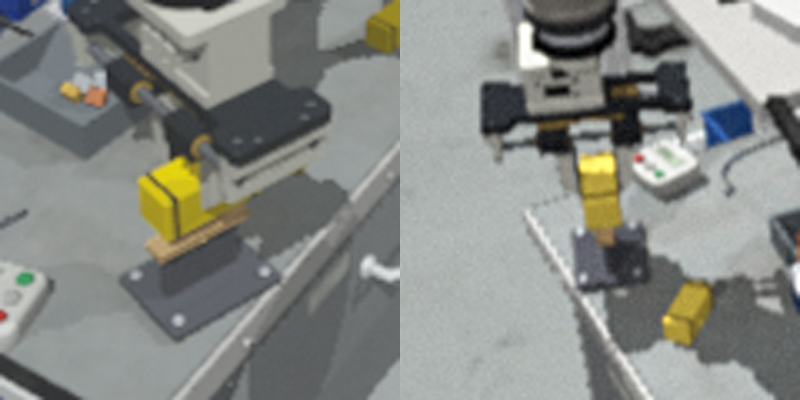

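Held well above the ledge and aligned with it. I'll lower the last 14 mm gently.

Request:
arm_command --motion '[[[-0.7,-0.2,6,0,0,0,0],[0,0,4,0,0,0,0],[0,0,2,0,0,0,0],[0,0,1,0,0,0,0],[0,0,1,0,0,0,0],[0,0,1,0,0,0,0],[0,0,0,0,0,0,0],[0,0,0,0,0,0,0]]]'

```text
time: 11.75
tcp_pos: [0.4076, 0.3379, 0.0733]
tcp_rot: [0.0, 0.816, 0.579, 0.0]
wrist_force: [-0.5, 0.2, -1.2]
finger_gap: 0.0339
grip_force: 30.0
```

```bash
python3 - <<'E'
from h import *
go(.4072,.3375,.0727,70.8)
E
```

```text
t 11.75 tcp [0.4076 0.3379 0.0733] phi 70.7 tilt [ 0.0001 -0.    ] F [-0.5  0.2 -1.2] gap 0.0339 grip 30.0 q6 0.88
move tool mm [-0.5 -0.2  0.6] turn az -0.1
```

Request:
arm_command --motion '[[[0,0,0.8,0,0,0,0],[0,0,0,0,0,0,0],[0,0,0,0,0,0,0.45],[0,0,0,0,0,0,0.5],[0,0,0,0,0,0,0.6],[0,0,0,0,0,0,0.7],[0,0,0,0,0,0,0.7],[0,0,-10,0,0,0,0.7],[0,0,-20,0,0,0,0.7],[0,0,-30,0,0,0,0.7],[0,0,-30,0,0,0,0.7],[0,0,-30,0,0,0,0.7],[0,0,0,0,0,0,0.7]]]'

```text
time: 12.83
tcp_pos: [0.4101, 0.3396, 0.1994]
tcp_rot: [0.0, 0.816, 0.579, 0.006]
wrist_force: [0.6, 0.3, 0.8]
finger_gap: 0.0642
grip_force: 0.0
```

```bash
python3 - <<'E'
from h import *
where()
d=cam('wrist'); a=cv2.resize(d['pixels'][:,:,::-1],(533,400))
e=cam('side'); c=proj(e,[.407,.337,.07])[0].astype(int); w=40
b=cv2.resize(e['pixels'][c[1]-60:c[1]+60,c[0]-40:c[0]+40,::-1],(267,400),interpolation=cv2.INTER_CUBIC)
cv2.imwrite('pics/b9.png',np.hstack([a,b]))
s=cam('scene'); save(s,'mat9.png',(225,250,365,365),5.5); np.save('mat9.npy',s,allow_pickle=True)
E
```

```text
t 12.83 tcp [0.4101 0.3396 0.1994] phi 70.71 tilt [0.0099 0.0061] F [0.6 0.3 0.8] gap 0.0642 grip 0.0 q6 0.88
```

View pics/b9.png

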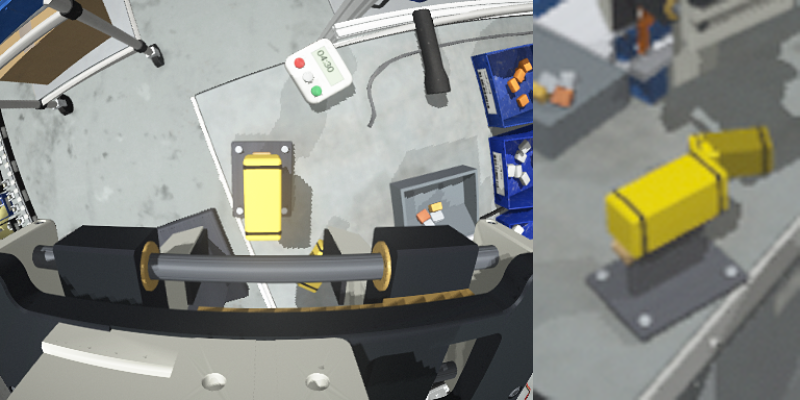

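View pics/mat9.png

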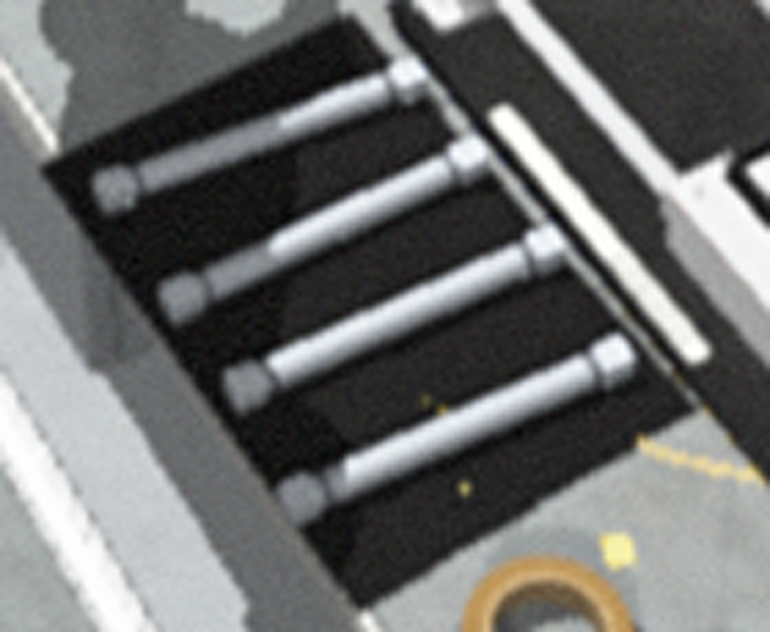

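The scraper rests centred on the ledge (b9, left, at (263,195)). mat9 shows four square-ended rods, at (260,130), (325,230), (395,315) and (455,430). The square-less white bar at (600,230) is off the mat, so it's a look-alike.

```bash
python3 - <<'E'
from h import *
d=np.load('mat9.npy',allow_pickle=True).item()
def p(u,v,z): return at(d,225+(u+.5)/5.5-.5,250+(v+.5)/5.5-.5,z)
for e in [((115,188),(408,77)),((182,298),(470,157)),((245,387),(546,245)),((303,497),(613,358))]:
    a,b=p(*e[0],.010),p(*e[1],.010); v=b-a; print(((a+b)/2).round(4),np.linalg.norm(v).round(4),np.degrees(np.arctan2(v[1],v[0])).round(1))
for c in [(345,15),(45,165),(365,605),(695,405)]: print(p(*c,.003).round(4))
go(.40,-.2,.35,-5.6)
E
```

```text
[ 0.4489 -0.1736  0.01  ] 0.155 -4.7
[ 0.4472 -0.2359  0.01  ] 0.1561 0.4
[ 0.4491 -0.2927  0.01  ] 0.157 -1.4
[ 0.4418 -0.3543  0.01  ] 0.1539 -3.5
[ 0.5236 -0.1259  0.003 ]
[ 0.3514 -0.1338  0.003 ]
[ 0.3638 -0.4013  0.003 ]
[ 0.5387 -0.3929  0.003 ]
t 12.98 tcp [0.4073 0.3378 0.1928] phi 70.7 tilt [0.0004 0.0002] F [ 0.4 -0.4  0.1] gap 0.0642 grip 0.0 q6 0.88
move tool mm [-509.9  170.9 -157.3] turn az 76.3
```

Request:
arm_command --motion '[[[0,0,0,0,0,6.7,0.7],[0,0,0,0,0,6.7,0.7],[0,0,0,0,0,6.7,0.7],[0,0,0,0,0,6.7,0.7],[0,0,0,0,0,6.7,0.7],[0,0,0,0,0,6.7,0.7],[0,0,0,0,0,6.7,0.7],[0,0,0,0,0,6.7,0.7],[0,0,0,0,0,6.7,0.7],[0,0,0,0,0,6.7,0.7],[0,0,0,0,0,6.7,0.7]]]'

```text
time: 13.9
tcp_pos: [0.4067, 0.3374, 0.1909]
tcp_rot: [0.001, 1.0, -0.029, -0.001]
wrist_force: [0.3, -0.9, 0.7]
finger_gap: 0.0645
grip_force: 0.0
```

Request:
arm_command --motion '[[[1.5,37.3,-8.1,0,0,0,0.4],[1.5,37.3,-8.1,0,0,0,0.4],[1.5,37.3,-8.1,0,0,0,0.4],[1.5,37.3,-8.1,0,0,0,0.4],[1.5,37.3,-8.1,0,0,0,0.4],[1.5,37.3,-8.1,0,0,0,0.4],[1.5,37.3,-8.1,0,0,0,0.4],[1.5,37.3,-8.1,0,0,0,0.4],[1.5,37.3,-8.1,0,0,0,0.4],[1.5,37.3,-8.1,0,0,0,0.4],[1.5,37.3,-8.1,0,0,0,0.4],[1.5,37.3,-8.1,0,0,0,0.4],[1.5,37.3,-8.1,0,0,0,0.4],[1.5,37.3,-8.1,0,0,0,0.4],[1.5,37.3,-8.1,0,0,0,0.4],[1.5,37.3,-8.1,0,0,0,0.4],[0,0,0,0,0,0,0.4],[0,0,0,0,0,0,0.4]]]'

```text
time: 15.4
tcp_pos: [0.3996, -0.2606, 0.3205]
tcp_rot: [-0.001, 1.0, -0.028, -0.001]
wrist_force: [0.1, 0.9, 0.2]
finger_gap: 0.037
grip_force: 0.0
```

```bash
cat >> h.py <<'E'
def rods():
    # rectify wrist view onto plane z=.010 (0.5 mm/px), segment bright on mat
    d=cam('wrist'); xs=np.arange(.34,.56,.0005); ys=np.arange(-.42,-.11,.0005)
    X,Y=np.meshgrid(xs,ys); q=proj(d,np.c_[X.ravel(),Y.ravel(),np.full(X.size,.010)]).astype(np.float32)
    im=cv2.remap(d['pixels'],q[:,0].reshape(X.shape),q[:,1].reshape(X.shape),cv2.INTER_LINEAR)
    g=cv2.cvtColor(im,cv2.COLOR_RGB2GRAY); m=(g>75).astype(np.uint8)
    m=cv2.morphologyEx(m,cv2.MORPH_OPEN,np.ones((9,9))); m=cv2.morphologyEx(m,cv2.MORPH_CLOSE,np.ones((15,15)))
    n,L,S,C=cv2.connectedComponentsWithStats(m)
    for i in range(1,n):
        if S[i,4]<1500: continue
        (cx,cy),(w,h),a=cv2.minAreaRect(np.argwhere(L==i)[:,::-1].astype(np.float32))
        if w<h: w,h,a=h,w,a+90
        print('blob c',(xs[0]+cx*.0005).round(4),(ys[0]+cy*.0005).round(4),'len',round(w*.5,1),'wid',round(h*.5,1),'ang',round((a+90)%180-90,1),'area mm2',S[i,4]*.25)
    return d,im,m
E
python3 - <<'E'
from h import *
where()
d,im,m=rods(); print(d['xyz'])
cv2.imwrite('pics/r10.png',np.hstack([im[::-1,:,::-1],np.repeat(m[::-1,:,None]*255,3,2)])[:600])
E
```

```text
t 15.4 tcp [ 0.3996 -0.2606  0.3205] phi -3.2 tilt [-0.0022  0.0023] F [0.1 0.9 0.2] gap 0.037 grip 0.0 q6 0.89
blob c 0.45 -0.2653 len 309.5 wid 220.0 ang -90.0 area mm2 25492.75
blob c 0.4905 -0.4055 len 102.0 wid 29.0 ang 0.0 area mm2 2424.0
[ 0.46834921 -0.26551087  0.47856174]
```

View pics/r10.png

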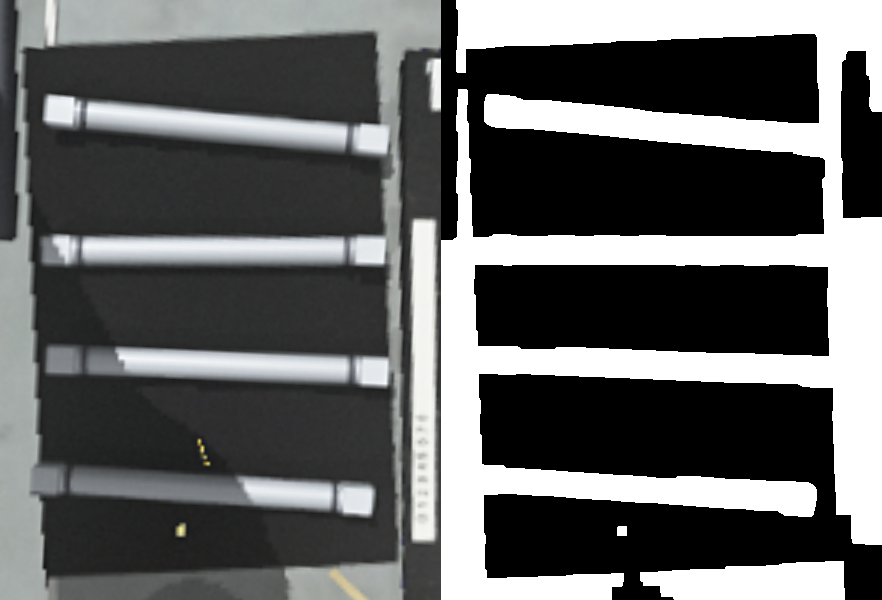

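Rods in r10 (0.5 mm per pixel): centres at (216,125), (213,250), (218,365) and (203,489), agreeing with the scene-camera fix within 1 mm. I'll automate this measurement so I can recheck later.

```bash
cat >> h.py <<'E'
from scipy.ndimage import map_coordinates
def rods2():
    d=cam('wrist'); xs=np.arange(.34,.56,.0005); ys=np.arange(-.42,-.11,.0005)
    X,Y=np.meshgrid(xs,ys); q=proj(d,np.c_[X.ravel(),Y.ravel(),np.full(X.size,.010)]).astype(np.float32)
    im=cv2.remap(d['pixels'],q[:,0].reshape(X.shape),q[:,1].reshape(X.shape),cv2.INTER_LINEAR)
    g=cv2.cvtColor(im,cv2.COLOR_RGB2GRAY).astype(np.float32); m=(g>75).astype(np.uint8)
    keep=(X>.395)&(X<.505)&(Y>-.395)&(Y<-.125); m[~keep]=0
    m=cv2.morphologyEx(m,cv2.MORPH_OPEN,np.ones((9,9)))
    n,L,S,C=cv2.connectedComponentsWithStats(m); out=[]
    for i in range(1,n):
        if S[i,4]<3000: continue
        j=np.argwhere(L==i)
        cols=np.unique(j[:,1]); yc=np.array([j[j[:,1]==c,0].mean() for c in cols])
        k,b=np.polyfit(xs[cols],ys[0]+yc*.0005,1); ang=np.arctan(k)
        best=[]
        for cx in np.arange(.40,.50,.0005):
            def P(o):
                x=cx+o*np.cos(ang); y=k*cx+b+o*np.sin(ang)
                return np.mean([map_coordinates(g,[[(y+w-ys[0])/.0005],[(x-xs[0])/.0005]],order=1)[0] for w in(-.002,0,.002)])
            sc=sum((P(s*(.068+.005))+P(s*(.068-.005)))/2-P(s*.068) for s in(-1,1)); best.append((sc,cx))
        sc,cx=max(best); print('rod x %.4f y %.4f ang %.2f score %.0f wid %.1f'%(cx,k*cx+b,np.degrees(ang),sc,S[i,4]/len(cols)*.5)); out.append((cx,k*cx+b,np.degrees(ang)))
    return d,im,out
E
python3 - <<'E'
from h import *
d,im,o=rods2()
go(o[-1][0],o[-1][1],.0055,o[-1][2])
E
```

```text
rod x 0.4400 y -0.3551 ang -3.24 score 167 wid 13.9
rod x 0.4490 y -0.2929 ang -2.21 score 154 wid 14.6
rod x 0.4460 y -0.2358 ang -0.21 score 183 wid 14.8
rod x 0.4480 y -0.1735 ang -5.46 score 205 wid 15.0
t 15.5 tcp [ 0.3999 -0.2584  0.3208] phi -3.01 tilt [-0.002   0.0024] F [ 0.2  0.2 -0.1] gap 0.0367 grip 0.0 q6 0.89
move tool mm [ 44.3 -86.6 315.4] turn az 2.46
```

Request:
arm_command --motion '[[[11,-21.6,30,0,0,1.2,0.4],[11,-21.6,30,0,0,1.2,0.4],[11,-21.6,30,0,0,0,0.4],[11,-21.6,30,0,0,0,0.4],[0,0,35,0,0,0,0.4],[0,0,35,0,0,0,0.4],[0,0,35,0,0,0,0.4],[0,0,35,0,0,0,0.4],[0,0,20,0,0,0,0.4],[0,0,10,0,0,0,0.4],[0,0,0,0,0,0,0.4],[0,0,0,0,0,0,0.4]]]'

```text
time: 16.5
tcp_pos: [0.4512, -0.176, 0.0326]
tcp_rot: [-0.0, 0.999, -0.047, 0.0]
wrist_force: [0.9, 0.1, -0.0]
finger_gap: 0.0361
grip_force: 0.0
```

```bash
python3 - <<'E'
from h import *
go(.448,-.1735,.0055,-5.4)
E
```

```text
t 16.5 tcp [ 0.4512 -0.176   0.0326] phi -5.33 tilt [0.0001 0.0001] F [ 0.9  0.1 -0. ] gap 0.0361 grip 0.0 q6 1.13
move tool mm [-3.4 -2.2 27.1] turn az 0.07
```

Request:
arm_command --motion '[[[-3.4,-2.2,0,0,0,0,0.4],[0,0,10,0,0,0,0.4],[0,0,10,0,0,0,0.4],[0,0,7,0,0,0,0.4],[0,0,0,0,0,0,0.4],[0,0,0,0,0,0,0],[0,0,0,0,0,0,0],[0,0,0,0,0,0,0],[0,0,0,0,0,0,0],[0,0,0,0,0,0,0]]]'

```text
time: 17.33
tcp_pos: [0.448, -0.1743, 0.0054]
tcp_rot: [0.0, 0.999, -0.047, 0.0]
wrist_force: [-0.7, -0.9, -0.8]
finger_gap: 0.013
grip_force: 30.0
```

```bash
python3 - <<'E'
from h import *
go(*rack(0,-.084),.16,-5.6)
E
```

```text
t 17.33 tcp [ 0.448  -0.1743  0.0054] phi -5.4 tilt [ 0.0006 -0.0003] F [-0.7 -0.9 -0.8] gap 0.013 grip 30.0 q6 1.13
move tool mm [ 121.9 -181.1 -154.6] turn az 0.2
```

Request:
arm_command --motion '[[[0,0,-25,0,0,0,0],[0,0,-25,0,0,0,0],[0,0,-25,0,0,0,0],[0,0,-25,0,0,0,0],[0,0,-25,0,0,0,0],[0,0,-25,0,0,0,0],[10.2,-29.1,0,0,0,0,0],[10.2,-29.1,0,0,0,0,0],[10.2,-29.1,0,0,0,0,0],[10.2,-29.1,0,0,0,0,0],[10.2,-29.1,0,0,0,0,0],[10.2,-29.1,0,0,0,0,0],[10.2,-29.1,0,0,0,0,0],[10.2,-29.1,0,0,0,0,0],[10.2,-29.1,0,0,0,0,0],[10.2,-29.1,0,0,0,0,0],[10.2,-29.1,0,0,0,0,0],[10.2,-29.1,0,0,0,0.2,0],[0,0,20,0,0,0,0],[0,0,0,0,0,0,0]]]'

```text
time: 19.0
tcp_pos: [0.6007, 0.1634, 0.1316]
tcp_rot: [0.001, 0.999, -0.048, -0.003]
wrist_force: [-1.7, -0.6, -2.0]
finger_gap: 0.0129
grip_force: 30.0
```

```bash
python3 - <<'E'
from h import *
go(*rack(0,.084),.12,-5.6)
d=cam('wrist'); np.save('w11.npy',d,allow_pickle=True)
im=d['pixels'][:,:,::-1].copy()
im=cv2.resize(im,None,fx=3,fy=3,interpolation=cv2.INTER_CUBIC)
P=[[*rack(x,y),.059] for x,y in((.05,.104),(.05,0),(.05,-.117))]
Q=proj(d,P); print(Q, proj(d,[[*rack(.085,.084),.134]]))
for q in Q: cv2.circle(im,tuple(int(v) for v in (q+.5)*3-.5),6,(0,255,255),1)
cv2.imwrite('pics/w11.png',im[150:750,350:1150])
E
```

```text
t 19.0 tcp [0.6007 0.1634 0.1316] phi -5.45 tilt [-0.0056 -0.0008] F [-1.7 -0.6 -2. ] gap 0.0129 grip 30.0 q6 1.81
move tool mm [ 2.2  1.3 11.6] turn az 0.15
[[230.06065626 133.8527493 ]
 [359.99534934 136.50594318]
 [469.23537567 144.57309694]] [[256.73021611  77.78401335]]
```

View pics/w11.png

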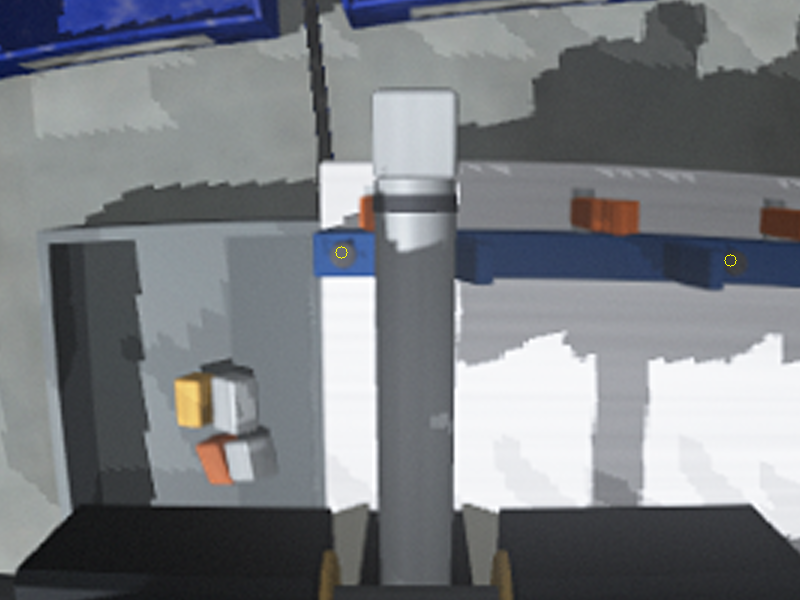

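```bash
python3 - <<'E'
from h import *
d=np.load('w11.npy',allow_pickle=True).item()
f=lambda u,v,z: at(d,(u+350.5)/3-.5,(v+150.5)/3-.5,z)
c,s=np.cos(rphi),np.sin(rphi)
def tor(p): e=p[:2]-rk; return np.round([c*e[0]+s*e[1],-s*e[0]+c*e[1]],4)
for n,u,v,z in [('capL',373,92,.143),('capR',459,92,.143),('capin',416,177,.143),('ringmid',416,203,.1365),('scr',345,254,.059),('scr',736,265,.059)]: print(n,tor(f(u,v,z)))
go(*rack(0,.084),.12,-5.6); s,_=where(); print(tor(s['tcp_pos']))
E
```

```text
capL [0.0827 0.0918]
capR [0.0828 0.0779]
capin [0.0687 0.0848]
ringmid [0.0643 0.0848]
scr [0.0496 0.103 ]
scr [ 0.0488 -0.0015]
t 19.05 tcp [0.6007 0.1622 0.1329] phi -5.53 tilt [-0.0054 -0.0011] F [ 0.1 -0.3 -2.2] gap 0.0127 grip 30.0 q6 1.81
move tool mm [ 2.1  0.2 12.9] turn az 0.07
t 19.05 tcp [0.6007 0.1622 0.1329] phi -5.53 tilt [-0.0054 -0.0011] F [ 0.1 -0.3 -2.2] gap 0.0127 grip 30.0 q6 1.81Traceback (most recent call last):
  File "<stdin>", line 7, in <module>
  File "<stdin>", line 5, in tor
TypeError: unsupported operand type(s) for *: 'dict' and 'float'
```

Request:
arm_command --motion '[[[1.7,0.2,10,0,0,0,0],[0,0,14,0,0,0,0],[0,0,10,0,0,0,0],[0,0,8,0,0,0,0],[0,0,0,0,0,0,0],[0,0,0,0,0,0,0]]]'

```text
time: 19.55
tcp_pos: [0.604, 0.1611, 0.093]
tcp_rot: [0.0, 0.999, -0.049, -0.0]
wrist_force: [0.8, 0.3, -0.4]
finger_gap: 0.0132
grip_force: 30.0
```

Request:
arm_command --motion '[[[0,0,3,0,0,0,0],[0,0,3,0,0,0,0],[0,0,0,0,0,0,0]]]'

```text
time: 19.8
tcp_pos: [0.604, 0.1616, 0.087]
tcp_rot: [0.0, 0.999, -0.049, -0.0]
wrist_force: [-0.4, -0.2, -1.7]
finger_gap: 0.013
grip_force: 30.0
```

```bash
cat >> h.py <<'E'
def torack(p):
    e=np.asarray(p)[:2]-rk; c,s=np.cos(rphi),np.sin(rphi); return np.round([c*e[0]+s*e[1],-s*e[0]+c*e[1]],4)
E
python3 - <<'E'
from h import *
s,_=where(); print(torack(s['tcp_pos']))
E
```

```text
t 19.8 tcp [0.604  0.1616 0.087 ] phi -5.6 tilt [-0.     -0.0001] F [-0.4 -0.2 -1.7] gap 0.013 grip 30.0 q6 1.81
[0.0014 0.0839]
```

Request:
arm_command --motion '[[[-1.5,0,2,0,0,0,0],[0,0,3,0,0,0,0],[0,0,3,0,0,0,0],[0,0,0,0,0,0,0]]]'

```text
time: 20.13
tcp_pos: [0.6025, 0.1615, 0.0786]
tcp_rot: [0.0, 0.999, -0.049, -0.0]
wrist_force: [-0.8, -0.5, -1.5]
finger_gap: 0.0132
grip_force: 30.0
```

Request:
arm_command --motion '[[[0,0,3,0,0,0,0],[0,0,3,0,0,0,0],[0,0,0,0,0,0,0]]]'

```text
time: 20.38
tcp_pos: [0.6034, 0.1609, 0.0735]
tcp_rot: [0.001, 0.999, -0.049, 0.001]
wrist_force: [2.0, -5.2, 1.4]
finger_gap: 0.013
grip_force: 30.0
```

Request:
arm_command --motion '[[[0,0,3,0,0,0,0],[0,0,2,0,0,0,0],[0,0,0,0,0,0,0]]]'

```text
time: 20.63
tcp_pos: [0.6024, 0.1614, 0.0674]
tcp_rot: [0.0, 0.999, -0.049, -0.0]
wrist_force: [1.7, -4.1, -0.9]
finger_gap: 0.0132
grip_force: 30.0
```

```bash
python3 - <<'E'
from h import *
s,_=where(); print(torack(s['tcp_pos']))
E
```

```text
t 20.63 tcp [0.6024 0.1614 0.0674] phi -5.61 tilt [-0.0008 -0.0005] F [ 1.7 -4.1 -0.9] gap 0.0132 grip 30.0 q6 1.81
[-0.0003  0.0836]
```

Request:
arm_command --motion '[[[0,0,3,0,0,0,0],[0,0,2,0,0,0,0],[0,0,1,0,0,0,0],[0,0,1,0,0,0,0],[0,0,0,0,0,0,0]]]'

```text
time: 21.05
tcp_pos: [0.6021, 0.1623, 0.0614]
tcp_rot: [-0.0, 0.999, -0.049, -0.0]
wrist_force: [-2.1, -1.3, 2.2]
finger_gap: 0.0131
grip_force: 30.0
```

```bash
python3 - <<'E'
from h import *
s,_=where(); print(torack(s['tcp_pos']))
E
```

```text
t 21.05 tcp [0.6021 0.1623 0.0614] phi -5.59 tilt [-0.0008  0.0005] F [-2.1 -1.3  2.2] gap 0.0131 grip 30.0 q6 1.81
[-0.0006  0.0844]
```

Request:
arm_command --motion '[[[0,0,1,0,0,0,0],[0,0,0,0,0,0,0]]]'

```text
time: 21.22
tcp_pos: [0.6022, 0.1623, 0.0612]
tcp_rot: [-0.0, 0.999, -0.049, -0.0]
wrist_force: [-4.6, -1.4, 9.4]
finger_gap: 0.0131
grip_force: 30.0
```

Request:
arm_command --motion '[[[0,0,-1,0,0,0,0.35],[0,0,0,0,0,0,0.35],[0,0,0,0,0,0,0.35],[0,0,0,0,0,0,0.35],[0,0,-20,0,0,0,0.35],[0,0,-30,0,0,0,0.35],[0,0,-30,0,0,0,0.35],[0,0,-30,0,0,0,0.35],[0,0,-30,0,0,0,0.35],[0,0,0,0,0,0,0.35],[0,0,0,0,0,0,0.35]]]'

```text
time: 22.13
tcp_pos: [0.6036, 0.162, 0.203]
tcp_rot: [-0.0, 0.999, -0.049, 0.002]
wrist_force: [0.3, 0.4, -0.7]
finger_gap: 0.0323
grip_force: 0.0
```

```bash
cat >> h.py <<'E'
def seated():
    # height/pose check of a rod in the rack from the three cameras: bright edges vs prediction
    pass
E
python3 - <<'E'
from h import *
s,_=where(); d=cam('wrist'); np.save('w12.npy',d,allow_pickle=True)
# cap of rod at station 3, +x end: rectify at z=.073 (cap top) in rack axes
g=cv2.cvtColor(d['pixels'],cv2.COLOR_RGB2GRAY).astype(np.float32)
def prof(pts,z):
    q=proj(d,[[*rack(x,y),z] for x,y in pts]).astype(np.float32); return cv2.remap(g,q[:,0].reshape(1,-1),q[:,1].reshape(1,-1),1)[0].round().astype(int)
print('along x',list(zip(range(60,96),prof([(x/1e3,.084) for x in range(60,96)],.073))))
for x in (.0775,.03): print('across',x,list(zip(range(70,99),prof([(x,y/1e3) for y in range(70,99)],.073))))
go(.40,-.26,.32,-3)
E
```

```text
t 22.13 tcp [0.6036 0.162  0.203 ] phi -5.59 tilt [0.0043 0.0007] F [ 0.3  0.4 -0.7] gap 0.0323 grip 0.0 q6 1.81
along x [(60, np.int64(206)), (61, np.int64(171)), (62, np.int64(124)), (63, np.int64(111)), (64, np.int64(90)), (65, np.int64(75)), (66, np.int64(84)), (67, np.int64(113)), (68, np.int64(164)), (69, np.int64(188)), (70, np.int64(205)), (71, np.int64(223)), (72, np.int64(226)), (73, np.int64(226)), (74, np.int64(225)), (75, np.int64(226)), (76, np.int64(227)), (77, np.int64(227)), (78, np.int64(226)), (79, np.int64(226)), (80, np.int64(226)), (81, np.int64(226)), (82, np.int64(228)), (83, np.int64(222)), (84, np.int64(183)), (85, np.int64(147)), (86, np.int64(150)), (87, np.int64(152)), (88, np.int64(150)), (89, np.int64(149)), (90, np.int64(150)), (91, np.int64(152)), (92, np.int64(152)), (93, np.int64(153)), (94, np.int64(153)), (95, np.int64(153))]
across 0.0775 [(70, np.int64(82)), (71, np.int64(83)), (72, np.int64(83)), (73, np.int64(83)), (74, np.int64(81)), (75, np.int64(80)), (76, np.int64(79)), (77, np.int64(96)), (78, np.int64(211)), (79, np.int64(229)), (80, np.
[... 473 characters left out ...]
p.int64(163)), (74, np.int64(162)), (75, np.int64(162)), (76, np.int64(161)), (77, np.int64(143)), (78, np.int64(125)), (79, np.int64(152)), (80, np.int64(177)), (81, np.int64(194)), (82, np.int64(205)), (83, np.int64(211)), (84, np.int64(222)), (85, np.int64(235)), (86, np.int64(239)), (87, np.int64(231)), (88, np.int64(215)), (89, np.int64(200)), (90, np.int64(200)), (91, np.int64(227)), (92, np.int64(247)), (93, np.int64(245)), (94, np.int64(245)), (95, np.int64(245)), (96, np.int64(245)), (97, np.int64(245)), (98, np.int64(244))]
t 22.18 tcp [0.6026 0.1618 0.201 ] phi -5.6 tilt [0.0005 0.0002] F [-0.5 -0.4 -0.5] gap 0.0322 grip 0.0 q6 1.81
move tool mm [-160.4  439.6 -119.1] turn az -2.6
```

Rod 1 is home: the stop was hard at the right height, and the camera puts it centred within 1 mm. Going back over the mat to remeasure.

Request:
arm_command --motion '[[[-11.5,31.4,-8,0,0,0,0.4],[-11.5,31.4,-8,0,0,0,0.4],[-11.5,31.4,-8,0,0,0,0.4],[-11.5,31.4,-8,0,0,0,0.4],[-11.5,31.4,-8,0,0,0,0.4],[-11.5,31.4,-8,0,0,0,0.4],[-11.5,31.4,-8,0,0,0,0.4],[-11.5,31.4,-8,0,0,0,0.4],[-11.5,31.4,-8,0,0,0,0.4],[-11.5,31.4,-8,0,0,0,0.4],[-11.5,31.4,-8,0,0,0,0.4],[-11.5,31.4,-8,0,0,0,0.4],[-11.5,31.4,-8,0,0,0,0.4],[-11.5,31.4,-8,0,0,2.6,0.4],[0,0,0,0,0,0,0.4],[0,0,0,0,0,0,0.4]]]'

```text
time: 23.52
tcp_pos: [0.3986, -0.261, 0.3117]
tcp_rot: [-0.001, 0.997, -0.073, -0.001]
wrist_force: [0.1, 0.8, 0.2]
finger_gap: 0.0365
grip_force: 0.0
```

```bash
python3 - <<'E'
from h import *
d,im,o=rods2()
b=o[-1]; go(b[0],b[1],.04,b[2])
E
```

```text
rod x 0.4405 y -0.3548 ang -3.16 score 144 wid 14.0
rod x 0.4480 y -0.2928 ang -2.23 score 152 wid 14.5
rod x 0.4465 y -0.2356 ang -0.09 score 173 wid 14.6
t 23.57 tcp [ 0.3991 -0.2598  0.3116] phi -8.27 tilt [-0.0018  0.0025] F [ 0.2 -0.6 -0.6] gap 0.0366 grip 0.0 q6 0.98
move tool mm [ 44.  -30.2 271.6] turn az -8.18
```

Request:
arm_command --motion '[[[22,-15.1,0,0,0,0,0.4],[22,-15.1,0,0,0,0,0.4],[0,0,0,0,0,-4.1,0.4],[0,0,0,0,0,-4.1,0.4],[0,0,34,0,0,0,0.4],[0,0,34,0,0,0,0.4],[0,0,34,0,0,0,0.4],[0,0,34,0,0,0,0.4],[0,0,34,0,0,0,0.4],[0,0,34,0,0,0,0.4],[0,0,34,0,0,0,0.4],[0,0,20,0,0,0,0.4],[0,0,13,0,0,0,0.4],[0,0,0,0,0,0,0.4],[0,0,0,0,0,0,0.4]]]'

```text
time: 24.82
tcp_pos: [0.4471, -0.2346, 0.0412]
tcp_rot: [-0.001, 1.0, 0.001, -0.001]
wrist_force: [0.4, -0.0, -0.1]
finger_gap: 0.0366
grip_force: 0.0
```

```bash
python3 - <<'E'
from h import *
go(.4465,-.2357,.0055,-.1)
E
```

```text
t 24.82 tcp [ 0.4471 -0.2346  0.0412] phi 0.12 tilt [-0.0022  0.0019] F [ 0.4 -0.  -0.1] gap 0.0366 grip 0.0 q6 0.93
move tool mm [-0.6  1.1 35.7] turn az 0.22
```

Lower, grip, lift, then read the pose for the carry.

Request:
arm_command --motion '[[[-0.6,1,10,0,0,0.2,0.4],[0,0,15,0,0,0,0.4],[0,0,10.5,0,0,0,0.4],[0,0,0,0,0,0,0.4],[0,0,0,0,0,0,0],[0,0,0,0,0,0,0],[0,0,0,0,0,0,0],[0,0,0,0,0,0,0],[0,0,0,0,0,0,0]]]'

```text
time: 25.57
tcp_pos: [0.4471, -0.2376, 0.0073]
tcp_rot: [0.0, 1.0, -0.002, 0.001]
wrist_force: [-1.5, 1.2, 3.1]
finger_gap: 0.0127
grip_force: 30.0
```

```bash
python3 - <<'E'
from h import *
go(*rack(-.0005,.028),.145,-5.6)
E
```

```text
t 25.57 tcp [ 0.4471 -0.2376  0.0073] phi -0.2 tilt [ 0.0011 -0.0006] F [-1.5  1.2  3.1] gap 0.0127 grip 30.0 q6 0.93
move tool mm [ 148.5 -344.2 -137.8] turn az 5.4
```

Request:
arm_command --motion '[[[0,0,-20,0,0,0,0],[0,0,-24,0,0,0,0],[0,0,-24,0,0,0,0],[0,0,-24,0,0,0,0],[0,0,-24,0,0,0,0],[0,0,-22,0,0,0,0],[12.4,-28.7,0,0,0,0,0],[12.4,-28.7,0,0,0,0,0],[12.4,-28.7,0,0,0,0,0],[12.4,-28.7,0,0,0,0,0],[12.4,-28.7,0,0,0,0,0],[12.4,-28.7,0,0,0,0,0],[12.4,-28.7,0,0,0,0,0],[12.4,-28.7,0,0,0,0,0],[12.4,-28.7,0,0,0,0,0],[12.4,-28.7,0,0,0,0,0],[12.4,-28.7,0,0,0,0,0],[12.4,-28.7,0,0,0,5.4,0],[0,0,0,0,0,0,0],[0,0,0,0,0,0,0]]]'

```text
time: 27.23
tcp_pos: [0.5966, 0.1079, 0.1441]
tcp_rot: [0.0, 0.999, -0.047, -0.0]
wrist_force: [0.1, 0.4, -0.6]
finger_gap: 0.0131
grip_force: 30.0
```

```bash
cat >> h.py <<'E'
def endcheck(st,zc):
    # held rod: +x cap in rack axes at cap-top height zc; edges by gradient
    d=cam('wrist'); g=cv2.cvtColor(d['pixels'],cv2.COLOR_RGB2GRAY).astype(np.float32)
    def prof(pts):
        q=proj(d,[[*rack(x,y),zc] for x,y in pts]).astype(np.float32); return cv2.remap(g,q[:,0].reshape(1,-1),q[:,1].reshape(1,-1),1)[0]
    xs=np.arange(.055,.1,.0005); a=np.mean([prof([(x,st+o) for x in xs]) for o in(-.004,-.002,0,.002,.004)],0)
    ys=np.arange(st-.014,st+.014,.0005); b=np.mean([prof([(x,y) for y in ys]) for x in(.076,.078,.080)],0)
    i=slice(40,80); ex=xs[i][np.argmax(np.abs(np.gradient(a,2)[i] if 0 else np.gradient(a)[i]))]
    gb=np.abs(np.gradient(b)); m=len(ys)//2; print('cap end x',ex.round(4),'ring x',xs[:40][np.argmin(a[:40])].round(4),'cap y',ys[np.argmax(gb[:m])].round(4),ys[m+np.argmax(gb[m:])].round(4))
E
python3 - <<'E'
from h import *
s,_=where(); print(torack(s['tcp_pos'])); endcheck(.028,s['tcp_pos'][2]+.004+.007)
go(*rack(-.0005,.028),.083,-5.6)
E
```

```text
t 27.23 tcp [0.5966 0.1079 0.1441] phi -5.42 tilt [-0.0006 -0.0002] F [ 0.1  0.4 -0.6] gap 0.0131 grip 30.0 q6 1.72
[-0.0008  0.0298]
cap end x 0.083 ring x 0.064 cap y 0.023 0.036
t 27.28 tcp [0.5963 0.1067 0.1442] phi -5.47 tilt [-0.001  -0.0005] F [ 0.  -0.7 -1.6] gap 0.013 grip 30.0 q6 1.72
move tool mm [ 0.5  0.5 61.2] turn az 0.13
```

Request:
arm_command --motion '[[[1.2,0.3,20,0,0,0.13,0],[0,0,25,0,0,0,0],[0,0,15,0,0,0,0],[0,0,0,0,0,0,0],[0,0,0,0,0,0,0]]]'

```text
time: 27.7
tcp_pos: [0.5973, 0.1048, 0.0843]
tcp_rot: [0.0, 0.999, -0.05, -0.001]
wrist_force: [-0.2, -0.0, -1.3]
finger_gap: 0.0132
grip_force: 30.0
```

```bash
python3 - <<'E'
from h import *
s,_=where(); print(torack(s['tcp_pos']))
E
```

```text
t 27.7 tcp [0.5973 0.1048 0.0843] phi -5.78 tilt [-0.0018 -0.0003] F [-0.2 -0.  -1.3] gap 0.0132 grip 30.0 q6 1.72
[0.0002 0.0268]
```

Request:
arm_command --motion '[[[0,-0.6,0,0,0,0,0],[0,0,0,0,0,0,0],[0,0,0,0,0,0,0]]]'

```text
time: 27.95
tcp_pos: [0.5987, 0.1065, 0.0861]
tcp_rot: [-0.0, 0.999, -0.05, 0.001]
wrist_force: [1.1, 0.3, -0.4]
finger_gap: 0.0129
grip_force: 30.0
```

```bash
python3 - <<'E'
from h import *
s,_=where(); print(torack(s['tcp_pos'])); endcheck(.028,.095)
E
```

```text
t 27.95 tcp [0.5987 0.1065 0.0861] phi -5.73 tilt [0.0025 0.0001] F [ 1.1  0.3 -0.4] gap 0.0129 grip 30.0 q6 1.72
[0.0015 0.0285]
cap end x 0.0855 ring x 0.0675 cap y 0.0215 0.0345
```

Request:
arm_command --motion '[[[-1,0,3,0,0,0,0],[0,0,3,0,0,0,0],[0,0,3,0,0,0,0],[0,0,3,0,0,0,0],[0,0,0,0,0,0,0]]]'

```text
time: 28.42
tcp_pos: [0.5975, 0.1057, 0.0728]
tcp_rot: [0.001, 0.999, -0.05, 0.001]
wrist_force: [1.3, -4.1, 1.2]
finger_gap: 0.0129
grip_force: 30.0
```

Request:
arm_command --motion '[[[0,0,3,0,0,0,0],[0,0,3,0,0,0,0],[0,0,2,0,0,0,0],[0,0,0,0,0,0,0]]]'

```text
time: 28.75
tcp_pos: [0.5963, 0.1069, 0.0634]
tcp_rot: [-0.0, 0.999, -0.05, -0.001]
wrist_force: [0.6, -1.0, -5.5]
finger_gap: 0.0127
grip_force: 30.0
```

Request:
arm_command --motion '[[[0,0,2,0,0,0,0],[0,0,1,0,0,0,0],[0,0,0,0,0,0,0],[0,0,0,0,0,0,0]]]'

```text
time: 29.08
tcp_pos: [0.5964, 0.107, 0.0631]
tcp_rot: [-0.0, 0.999, -0.05, -0.0]
wrist_force: [-5.6, -2.5, 10.6]
finger_gap: 0.0131
grip_force: 30.0
```

```bash
python3 - <<'E'
from h import *
s,_=where(); print(torack(s['tcp_pos'])); endcheck(.028,.073)
E
```

```text
t 29.08 tcp [0.5964 0.107  0.0631] phi -5.71 tilt [-0.0005  0.0001] F [-5.6 -2.5 10.6] gap 0.0131 grip 30.0 q6 1.72
[-0.0009  0.0289]
cap end x 0.083 ring x 0.0655 cap y 0.0215 0.035
```

Request:
arm_command --motion '[[[0,0,-1.5,0,0,0,0.35],[0,0,0,0,0,0,0.35],[0,0,0,0,0,0,0.35],[0,0,0,0,0,0,0.35],[0,0,-20,0,0,0,0.35],[0,0,-30,0,0,0,0.35],[0,0,-30,0,0,0,0.35],[0,0,-30,0,0,0,0.35],[0,0,-30,0,0,0,0.35],[0,0,0,0,0,0,0.35],[0,0,0,0,0,0,0.35]]]'

```text
time: 30.05
tcp_pos: [0.5979, 0.107, 0.2049]
tcp_rot: [-0.0, 0.999, -0.05, 0.002]
wrist_force: [-0.6, 1.2, -0.7]
finger_gap: 0.0322
grip_force: 0.0
```

```bash
python3 - <<'E'
from h import *
endcheck(.028,.073); endcheck(.084,.073)
go(.40,-.26,.32,-2.5)
E
```

```text
cap end x 0.083 ring x 0.064 cap y 0.022 0.0355
cap end x 0.084 ring x 0.0655 cap y 0.0775 0.0905
t 30.15 tcp [0.5964 0.1068 0.2019] phi -5.72 tilt [-0.0019  0.    ] F [-0.9  0.1 -0.4] gap 0.0325 grip 0.0 q6 1.72
move tool mm [-159.   384.6 -117.7] turn az -3.22
```

Request:
arm_command --motion '[[[-12.2,29.6,-8,0,0,0,0.4],[-12.2,29.6,-8,0,0,0,0.4],[-12.2,29.6,-8,0,0,0,0.4],[-12.2,29.6,-8,0,0,0,0.4],[-12.2,29.6,-8,0,0,0,0.4],[-12.2,29.6,-8,0,0,0,0.4],[-12.2,29.6,-8,0,0,0,0.4],[-12.2,29.6,-8,0,0,0,0.4],[-12.2,29.6,-8,0,0,0,0.4],[-12.2,29.6,-8,0,0,0,0.4],[-12.2,29.6,-8,0,0,0,0.4],[-12.2,29.6,-8,0,0,0,0.4],[-12.2,29.6,-8,0,0,-3.2,0.4],[0,0,0,0,0,0,0.4],[0,0,0,0,0,0,0.4],[0,0,0,0,0,0,0.4]]]'

```text
time: 31.48
tcp_pos: [0.4006, -0.2596, 0.3058]
tcp_rot: [-0.001, 1.0, -0.023, -0.001]
wrist_force: [0.4, 0.1, 0.2]
finger_gap: 0.0367
grip_force: 0.0
```

```bash
python3 - <<'E'
from h import *
d,im,o=rods2()
b=o[-1]; go(b[0],b[1],.04,b[2])
E
```

```text
rod x 0.4405 y -0.3552 ang -3.25 score 165 wid 13.9
rod x 0.4485 y -0.2933 ang -2.00 score 174 wid 14.4
t 31.53 tcp [ 0.4008 -0.2593  0.3059] phi -2.52 tilt [-0.0015  0.0021] F [-0.3  0.6 -0.6] gap 0.0368 grip 0.0 q6 0.88
move tool mm [ 49.5  32.4 265.8] turn az -0.52
```

Request:
arm_command --motion '[[[24.7,16.2,0,0,0,0,0.4],[24.8,16.2,0,0,0,-0.5,0.4],[0,0,34,0,0,0,0.4],[0,0,34,0,0,0,0.4],[0,0,34,0,0,0,0.4],[0,0,34,0,0,0,0.4],[0,0,34,0,0,0,0.4],[0,0,34,0,0,0,0.4],[0,0,34,0,0,0,0.4],[0,0,20,0,0,0,0.4],[0,0,8,0,0,0,0.4],[0,0,0,0,0,0,0.4],[0,0,0,0,0,0,0.4],[0,0,0,0,0,0,0.4]]]'

```text
time: 32.7
tcp_pos: [0.4499, -0.2952, 0.0426]
tcp_rot: [0.001, 1.0, -0.017, 0.001]
wrist_force: [0.6, -0.4, 0.3]
finger_gap: 0.0369
grip_force: 0.0
```

```bash
python3 - <<'E'
from h import *
go(.4485,-.2933,.0055,-2)
E
```

```text
t 32.7 tcp [ 0.4499 -0.2952  0.0426] phi -1.99 tilt [ 0.0022 -0.0018] F [ 0.6 -0.4  0.3] gap 0.0369 grip 0.0 q6 0.88
move tool mm [-1.6 -1.9 37.1] turn az 0.01
```

Request:
arm_command --motion '[[[-1.2,-1.2,12,0,0,0,0.4],[0,0,15,0,0,0,0.4],[0,0,9.5,0,0,0,0.4],[0,0,0,0,0,0,0.4],[0,0,0,0,0,0,0],[0,0,0,0,0,0,0],[0,0,0,0,0,0,0],[0,0,0,0,0,0,0],[0,0,0,0,0,0,0]]]'

```text
time: 33.45
tcp_pos: [0.448, -0.2939, 0.0054]
tcp_rot: [0.0, 1.0, -0.018, 0.001]
wrist_force: [-0.1, 0.8, 3.7]
finger_gap: 0.0131
grip_force: 30.0
```

```bash
python3 - <<'E'
from h import *
go(*rack(-.0005,-.028),.145,-5.6)
E
```

```text
t 33.45 tcp [ 0.448  -0.2939  0.0054] phi -2.03 tilt [ 0.0011 -0.0008] F [-0.1  0.8  3.7] gap 0.0131 grip 30.0 q6 0.88
move tool mm [ 131.1 -349.1 -139.8] turn az 3.57
```

Request:
arm_command --motion '[[[0,0,-20,0,0,0,0],[0,0,-24,0,0,0,0],[0,0,-24,0,0,0,0],[0,0,-24,0,0,0,0],[0,0,-24,0,0,0,0],[0,0,-24,0,0,0,0],[10.9,-29.1,0,0,0,0,0],[10.9,-29.1,0,0,0,0,0],[10.9,-29.1,0,0,0,0,0],[10.9,-29.1,0,0,0,0,0],[10.9,-29.1,0,0,0,0,0],[10.9,-29.1,0,0,0,0,0],[10.9,-29.1,0,0,0,0,0],[10.9,-29.1,0,0,0,0,0],[10.9,-29.1,0,0,0,0,0],[10.9,-29.1,0,0,0,0,0],[10.9,-29.1,0,0,0,0,0],[10.9,-29.1,0,0,0,3.6,0],[0,0,0,0,0,0,0],[0,0,0,0,0,0,0]]]'

```text
time: 35.12
tcp_pos: [0.5906, 0.0522, 0.1442]
tcp_rot: [0.0, 0.999, -0.047, -0.0]
wrist_force: [-0.8, -0.3, -2.2]
finger_gap: 0.0132
grip_force: 30.0
```

Request:
arm_command --motion '[[[0,0,15,0,0,0,0],[0,0,20,0,0,0,0],[0,0,16,0,0,0,0],[0,0,6,0,0,0,0],[0,0,0,0,0,0,0],[0,0,0,0,0,0,0],[0,0,0,0,0,0,0]]]'

```text
time: 35.7
tcp_pos: [0.5914, 0.0502, 0.0888]
tcp_rot: [0.0, 0.999, -0.049, 0.001]
wrist_force: [-0.1, -0.7, -1.8]
finger_gap: 0.013
grip_force: 30.0
```

```bash
python3 - <<'E'
from h import *
for i in range(3):
    s,_=where(); print(torack(s['tcp_pos'])); endcheck(-.028,s['tcp_pos'][2]+.0115)
E
```

```text
t 35.7 tcp [0.5914 0.0502 0.0888] phi -5.66 tilt [ 0.002  -0.0002] F [-0.1 -0.7 -1.8] gap 0.013 grip 30.0 q6 1.63
[-0.0004 -0.0282]
cap end x 0.085 ring x 0.0655 cap y -0.0355 -0.022
t 35.75 tcp [0.5915 0.0504 0.0889] phi -5.65 tilt [ 0.0022 -0.0002] F [ 0.8 -0.2 -2.9] gap 0.0126 grip 30.0 q6 1.63
[-0.0003 -0.028 ]
cap end x 0.085 ring x 0.0655 cap y -0.035 -0.022
t 35.8 tcp [0.5914 0.0505 0.0888] phi -5.63 tilt [ 0.0021 -0.0002] F [-1.  -0.8 -2.4] gap 0.0131 grip 30.0 q6 1.63
[-0.0004 -0.0279]
cap end x 0.085 ring x 0.0655 cap y -0.035 -0.022
```

Aligned within 1 mm. Press it in.

Request:
arm_command --motion '[[[-0.3,-0.3,4,0,0,0,0],[0,0,3,0,0,0,0],[0,0,3,0,0,0,0],[0,0,3,0,0,0,0],[0,0,3,0,0,0,0],[0,0,0,0,0,0,0]]]'

```text
time: 36.35
tcp_pos: [0.5912, 0.05, 0.0718]
tcp_rot: [0.001, 0.999, -0.049, 0.001]
wrist_force: [0.5, -5.4, 1.3]
finger_gap: 0.0131
grip_force: 30.0
```

Request:
arm_command --motion '[[[0,0,3,0,0,0,0],[0,0,3,0,0,0,0],[0,0,3,0,0,0,0],[0,0,2,0,0,0,0],[0,0,0,0,0,0,0]]]'

```text
time: 36.77
tcp_pos: [0.59, 0.0511, 0.0612]
tcp_rot: [0.0, 0.999, -0.049, -0.0]
wrist_force: [-4.3, -3.4, 8.8]
finger_gap: 0.013
grip_force: 30.0
```

Request:
arm_command --motion '[[[0,0,1,0,0,0,0],[0,0,1,0,0,0,0],[0,0,0,0,0,0,0]]]'

```text
time: 37.02
tcp_pos: [0.5901, 0.0511, 0.061]
tcp_rot: [0.0, 0.999, -0.049, 0.0]
wrist_force: [-8.7, -5.0, 21.9]
finger_gap: 0.0133
grip_force: 30.0
```

```bash
python3 - <<'E'
from h import *
s,_=where(); print(torack(s['tcp_pos'])); endcheck(-.028,.073)
E
```

```text
t 37.02 tcp [0.5901 0.0511 0.061 ] phi -5.61 tilt [ 0.0003 -0.0003] F [-8.7 -5.  21.9] gap 0.0133 grip 30.0 q6 1.63
[-0.0017 -0.0274]
cap end x 0.0835 ring x 0.0655 cap y -0.0345 -0.021
```

Hard stop, so it's home. Release and go back over the mat.

Request:
arm_command --motion '[[[0,0,-2,0,0,0,0],[0,0,0,0,0,0,0.35],[0,0,0,0,0,0,0.35],[0,0,0,0,0,0,0.35],[0,0,0,0,0,0,0.35],[0,0,-20,0,0,0,0.35],[0,0,-30,0,0,0,0.35],[0,0,-30,0,0,0,0.35],[0,0,-30,0,0,0,0.35],[0,0,-30,0,0,0,0.35],[0,0,0,0,0,0,0.35],[0,0,0,0,0,0,0.35]]]'

```text
time: 38.07
tcp_pos: [0.5914, 0.0513, 0.2022]
tcp_rot: [-0.0, 0.999, -0.049, 0.002]
wrist_force: [0.2, 0.4, -0.2]
finger_gap: 0.0322
grip_force: 0.0
```

```bash
python3 - <<'E'
from h import *
endcheck(-.028,.073); endcheck(.028,.073)
go(.40,-.27,.31,-3.2)
E
```

```text
cap end x 0.083 ring x 0.0645 cap y -0.034 -0.0205
cap end x 0.083 ring x 0.064 cap y 0.0215 0.035
t 38.17 tcp [0.5898 0.0512 0.1994] phi -5.62 tilt [-0.0019  0.0002] F [ 0.2 -0.6  0.2] gap 0.0321 grip 0.0 q6 1.63
move tool mm [-157.7  338.3 -110.3] turn az -2.42
```

Request:
arm_command --motion '[[[-13.1,28.2,-9,0,0,0,0.4],[-13.1,28.2,-9,0,0,0,0.4],[-13.1,28.2,-9,0,0,0,0.4],[-13.1,28.2,-9,0,0,0,0.4],[-13.1,28.2,-9,0,0,0,0.4],[-13.1,28.2,-9,0,0,0,0.4],[-13.1,28.2,-9,0,0,0,0.4],[-13.1,28.2,-9,0,0,0,0.4],[-13.1,28.2,-9,0,0,0,0.4],[-13.1,28.2,-9,0,0,0,0.4],[-13.1,28.2,-9,0,0,0,0.4],[-13.1,28.2,-9,0,0,-2.4,0.4],[0,0,0,0,0,0,0.4],[0,0,0,0,0,0,0.4],[0,0,0,0,0,0,0.4]]]'

```text
time: 39.42
tcp_pos: [0.4007, -0.2697, 0.3072]
tcp_rot: [-0.001, 1.0, -0.029, -0.001]
wrist_force: [0.6, 0.2, 0.2]
finger_gap: 0.0366
grip_force: 0.0
```

```bash
python3 - <<'E'
from h import *
d,im,o=rods2()
b=o[-1]; go(b[0],b[1],.04,b[2])
E
```

```text
rod x 0.4395 y -0.3551 ang -3.28 score 163 wid 14.0
t 39.47 tcp [ 0.4009 -0.2693  0.3073] phi -3.21 tilt [-0.0016  0.0022] F [ 0.6 -0.  -0.2] gap 0.0367 grip 0.0 q6 0.88
move tool mm [ 43.8  84.1 267.1] turn az 0.07
```

Request:
arm_command --motion '[[[15,28,0,0,0,0,0.4],[15,28,0,0,0,0,0.4],[14.8,28.1,0,0,0,0,0.4],[0,0,34,0,0,0,0.4],[0,0,34,0,0,0,0.4],[0,0,34,0,0,0,0.4],[0,0,34,0,0,0,0.4],[0,0,34,0,0,0,0.4],[0,0,34,0,0,0,0.4],[0,0,34,0,0,0,0.4],[0,0,20,0,0,0,0.4],[0,0,8,0,0,0,0.4],[0,0,0,0,0,0,0.4],[0,0,0,0,0,0,0.4],[0,0,0,0,0,0,0.4]]]'

```text
time: 40.72
tcp_pos: [0.4419, -0.3572, 0.0442]
tcp_rot: [0.001, 1.0, -0.028, 0.001]
wrist_force: [-0.6, 0.1, -0.3]
finger_gap: 0.0366
grip_force: 0.0
```

```bash
python3 - <<'E'
from h import *
go(.4407,-.3552,.0055,-3.2)
E
```

```text
t 40.72 tcp [ 0.4419 -0.3572  0.0442] phi -3.19 tilt [ 0.002 -0.002] F [-0.6  0.1 -0.3] gap 0.0366 grip 0.0 q6 0.81
move tool mm [-1.4 -2.  38.7] turn az 0.01
```

Request:
arm_command --motion '[[[-1,-1.3,12,0,0,0,0.4],[0,0,15,0,0,0,0.4],[0,0,11,0,0,0,0.4],[0,0,0,0,0,0,0.4],[0,0,0,0,0,0,0],[0,0,0,0,0,0,0],[0,0,0,0,0,0,0],[0,0,0,0,0,0,0],[0,0,0,0,0,0,0]]]'

```text
time: 41.47
tcp_pos: [0.4403, -0.3558, 0.0054]
tcp_rot: [0.0, 1.0, -0.028, 0.001]
wrist_force: [-0.8, 0.2, 3.6]
finger_gap: 0.0129
grip_force: 30.0
```

```bash
python3 - <<'E'
from h import *
go(*rack(-.0005,-.084),.145,-5.6)
E
```

```text
t 41.47 tcp [ 0.4403 -0.3558  0.0054] phi -3.24 tilt [ 0.0011 -0.0009] F [-0.8  0.2  3.6] gap 0.0129 grip 30.0 q6 0.81
move tool mm [ 125.7 -357.9 -139.8] turn az 2.36
```

Request:
arm_command --motion '[[[0,0,-20,0,0,0,0],[0,0,-24,0,0,0,0],[0,0,-24,0,0,0,0],[0,0,-24,0,0,0,0],[0,0,-24,0,0,0,0],[0,0,-24,0,0,0,0],[10.5,-29.8,0,0,0,0,0],[10.5,-29.8,0,0,0,0,0],[10.5,-29.8,0,0,0,0,0],[10.5,-29.8,0,0,0,0,0],[10.5,-29.8,0,0,0,0,0],[10.5,-29.8,0,0,0,0,0],[10.5,-29.8,0,0,0,0,0],[10.5,-29.8,0,0,0,0,0],[10.5,-29.8,0,0,0,0,0],[10.5,-29.8,0,0,0,0,0],[10.5,-29.8,0,0,0,0,0],[10.5,-29.8,0,0,0,2.4,0],[0,0,0,0,0,0,0],[0,0,0,0,0,0,0]]]'

```text
time: 43.13
tcp_pos: [0.5859, -0.0039, 0.1444]
tcp_rot: [0.0, 0.999, -0.047, -0.0]
wrist_force: [-0.4, -0.5, -0.9]
finger_gap: 0.0129
grip_force: 30.0
```

Request:
arm_command --motion '[[[0,0,15,0,0,0,0],[0,0,20,0,0,0,0],[0,0,16,0,0,0,0],[0,0,6,0,0,0,0],[0,0,0,0,0,0,0],[0,0,0,0,0,0,0],[0,0,0,0,0,0,0]]]'

```text
time: 43.72
tcp_pos: [0.5865, -0.0061, 0.0888]
tcp_rot: [0.0, 0.999, -0.049, 0.001]
wrist_force: [0.7, 0.2, -0.8]
finger_gap: 0.0131
grip_force: 30.0
```

```bash
python3 - <<'E'
from h import *
for i in range(2):
    s,_=where(); print(torack(s['tcp_pos'])); endcheck(-.084,s['tcp_pos'][2]+.0115)
E
```

```text
t 43.72 tcp [ 0.5865 -0.0061  0.0888] phi -5.65 tilt [ 0.002  -0.0004] F [ 0.7  0.2 -0.8] gap 0.0131 grip 30.0 q6 1.53
[ 0.0002 -0.0847]
cap end x 0.085 ring x 0.0655 cap y -0.092 -0.079
t 43.77 tcp [ 0.5865 -0.0059  0.0889] phi -5.65 tilt [ 0.0022 -0.0004] F [ 0.7  1.1 -0.4] gap 0.0129 grip 30.0 q6 1.53
[ 0.0003 -0.0845]
cap end x 0.085 ring x 0.0655 cap y -0.092 -0.0785
```

Slightly low in y, so I'll shift +1 mm along rack y and press in.

Request:
arm_command --motion '[[[-0.5,-1,4,0,0,0,0],[0,0,3,0,0,0,0],[0,0,3,0,0,0,0],[0,0,3,0,0,0,0],[0,0,3,0,0,0,0],[0,0,0,0,0,0,0]]]'

```text
time: 44.32
tcp_pos: [0.5863, -0.0056, 0.072]
tcp_rot: [0.001, 0.999, -0.049, 0.001]
wrist_force: [0.7, -5.2, 1.0]
finger_gap: 0.0129
grip_force: 30.0
```

Request:
arm_command --motion '[[[0,0,3,0,0,0,0],[0,0,3,0,0,0,0],[0,0,3,0,0,0,0],[0,0,2,0,0,0,0],[0,0,0,0,0,0,0]]]'

```text
time: 44.73
tcp_pos: [0.585, -0.0044, 0.0612]
tcp_rot: [0.0, 0.999, -0.049, -0.0]
wrist_force: [-4.0, -3.4, 8.9]
finger_gap: 0.0134
grip_force: 30.0
```

Request:
arm_command --motion '[[[0,0,1,0,0,0,0],[0,0,0,0,0,0,0]]]'

```text
time: 44.9
tcp_pos: [0.5851, -0.0044, 0.0611]
tcp_rot: [0.0, 0.999, -0.049, -0.0]
wrist_force: [-7.0, -2.8, 15.3]
finger_gap: 0.0131
grip_force: 30.0
```

```bash
python3 - <<'E'
from h import *
s,_=where(); print(torack(s['tcp_pos'])); endcheck(-.084,.073)
E
```

```text
t 44.9 tcp [ 0.5851 -0.0044  0.0611] phi -5.61 tilt [-0.0002 -0.0003] F [-7.  -2.8 15.3] gap 0.0131 grip 30.0 q6 1.53
[-0.0013 -0.0831]
cap end x 0.083 ring x 0.0655 cap y -0.0905 -0.077
```

Home as well. Release, rise and check all four, plus the -x ends and the scraper in the other cameras by projection.

Request:
arm_command --motion '[[[0,0,-1.5,0,0,0,0],[0,0,0,0,0,0,0.35],[0,0,0,0,0,0,0.35],[0,0,0,0,0,0,0.35],[0,0,0,0,0,0,0.35],[0,0,-20,0,0,0,0.35],[0,0,-30,0,0,0,0.35],[0,0,-30,0,0,0,0.35],[0,0,-30,0,0,0,0.35],[0,0,-30,0,0,0,0.35],[-30,0,0,0,0,0,0.35],[-30,-30,0,0,0,0,0.35],[-30,-30,0,0,0,0,0.35],[-30,-30,0,0,0,0,0.35],[-20,0,0,0,0,0,0.35],[0,0,0,0,0,0,0.35],[0,0,0,0,0,0,0.35],[0,0,0,0,0,0,0.35]]]'

```text
time: 46.45
tcp_pos: [0.4572, 0.097, 0.2013]
tcp_rot: [-0.0, 0.999, -0.049, 0.001]
wrist_force: [-0.0, -0.5, -0.4]
finger_gap: 0.0321
grip_force: 0.0
```

```bash
python3 - <<'E'
from h import *
where()
d=cam('wrist'); g=cv2.cvtColor(d['pixels'],cv2.COLOR_RGB2GRAY).astype(np.float32)
def prof(pts,z):
    q=proj(d,[[*rack(x,y),z] for x,y in pts]).astype(np.float32); return cv2.remap(g,q[:,0].reshape(1,-1),q[:,1].reshape(1,-1),1)[0]
for st in(-.084,-.028,.028,.084):
    ys=np.arange(st-.014,st+.014,.0005); m=len(ys)//2; out=[]
    for X in(-.078,.078):
        b=np.mean([prof([(X+o,y) for y in ys],.073) for o in(-.002,0,.002)],0); gb=np.abs(np.gradient(b))
        out.append((ys[np.argmax(gb[:m])].round(4),ys[m+np.argmax(gb[m:])].round(4)))
    print(st,out)
s=cam('side'); h=cv2.cvtColor(s['pixels'],cv2.COLOR_RGB2HSV)
m=cv2.inRange(h,(22,120,80),(34,255,255)); n,L,S,C=cv2.connectedComponentsWithStats(m)
q=proj(s,[.4072,.3375,.072])[0]; print('rest scraper pred',q); i=L[int(q[1]),int(q[0])]; print(i,C[i],S[i])
E
```

```text
t 46.45 tcp [0.4572 0.097  0.2013] phi -5.63 tilt [0.0011 0.    ] F [-0.  -0.5 -0.4] gap 0.0321 grip 0.0 q6 1.71
-0.084 [(np.float64(-0.09), np.float64(-0.073)), (np.float64(-0.098), np.float64(-0.084))]
-0.028 [(np.float64(-0.0295), np.float64(-0.021)), (np.float64(-0.042), np.float64(-0.028))]
0.028 [(np.float64(0.0215), np.float64(0.035)), (np.float64(0.014), np.float64(0.028))]
0.084 [(np.float64(0.0775), np.float64(0.0905)), (np.float64(0.07), np.float64(0.084))]
rest scraper pred [231.06101351 270.26596733]
26 [236.18492462 266.3798995 ] [213 248  50  40 995]
```

```bash
python3 -c "
from station import manip
print(manip.close_job())"
```

```text
the job is handed in; nothing more can be done
None
```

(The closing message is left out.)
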